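# Unload a cartridge reader and shingle the cartridge in the tray

## Task

The reader has finished: swing its lid up and over past vertical until it stays open by itself, lift the test cartridge out of the nest by its two ends and set it down flat on the bench. Then take it again by its long sides and lay it in the grey plastic tray as the third of the overlapping row, the same way round as the other two: its label end resting on the second cartridge, its other end down on the tray floor, and every label left showing. Do not drop it, do not shift the two cartridges or the other things on the bench, and leave the lid open.

Things in the scene. Friction and masses are not known exactly. Their poses are not given: they have to be found in the camera images.
- lid (a joint): Hinge of the reader's lid, rad: 0 shut, grows as the lid opens, vertical at 1.57, stop at 1.92. The hinge turns almost freely: released below vertical the lid falls shut, past vertical it falls back (gently) on its stop and stays, standing up to about 235 mm above the bench. Lid 0.28 kg, 105 mm from hinge to front edge, 146 mm wide, 20 mm thick.
- lid_hinge (a point): Middle of the lid's hinge axis, 95 mm above the bench, 60 mm behind the nest's centre. Axes as the reader's: x points from the reader's front to its rear, the hinge axis runs along y. Opening, the lid's front rises and swings over towards the rear (+x).
- lid_lever (a point): Grip point of the lift lever, a black bar sticking out 39 mm from the middle of the lid's front edge, 18 mm wide (along the hinge axis), 10 mm thick. It lies 137 mm from the hinge axis (3 mm above it when shut), 27 mm off the lid's edge, 10 mm from the lever's tip; under it 30 mm are free when shut. Pinched across its width the lever turns between the fingers as the lid swings.
- nest (a point): Centre of the nest in the reader (fixed; 220 deep, 170 wide, deck 85 mm high), 81.5 mm above the bench. x points to the reader's rear (hinge), y along the nest. The cartridge lies flush with the deck, length along y, 1.5 mm play. Its long sides are enclosed; beyond each end a finger slot 32 mm wide, 35 long, 26 deep (bottom 59 mm above the bench) is open from above.
- cartridge_center (a point): Centre of the test cartridge in the reader: a flat white plastic box 62 x 36 x 8 mm, 24 g. x runs along its length towards its label end (blank grey label and three grip ribs), z out of its face; the other end has a dark little window. At the start it lies in the nest under the lid, label end to the nest's +y, face up.
- cartridge_label (a point): Point in the label end of that cartridge, 22 mm from its centre along its x.
- tray (a point): Centre of the grey plastic tray on the bench (fixed), at its underside: inside 156 x 100 mm, walls 2 mm, floor 3 mm above the bench, rim 16 mm high. x is its length: the row starts at its -x end and grows towards +x, where there is room for the third cartridge (its end then comes about 10 mm from the tray's end wall, too near for a finger; each side has about 32 mm).
- first_center (a point): Centre of the first cartridge (same as the one in the reader, same axes), loose, lying flat on the tray floor at the tray's -x end, label end towards -x of the tray.
- second_center (a point): Centre of the second cartridge (same as the one in the reader), loose: label end to the tray's -x, resting on the first one, other end on the tray floor, so it leans about 0.20 rad (label end higher). Its centre is about 40 mm along the tray from the first's (overlap about 22 mm). The third is to lie likewise, about 40 mm further, at the same height and lean.
- tip_box: Bystander: open box of pipette tips, 122 x 84 x 62 mm, origin at the centre of its underside.
- reagent: Bystander: white reagent bottle, 72 mm in diameter, 150 mm high, origin at the centre of its underside.
- timer: Bystander: flat bench timer, 62 x 76 x 16 mm, origin at the centre of its underside.
Mind the look-alikes: they are no part of the job. Of the things that look like the part that bears tray, the largest one is meant.

How it is judged:
By the outcome, as a careful person would: the job done as asked, in the order asked, and still so for the second after the job is handed in, with the robot touching nothing.
It also fails if it takes over 72 s, if anything falls off the work surface, if the arm or the gripper's body presses on something with over 40 N, if the wrist force passes 120 N, or if a joint passes its speed limit or range.

## Robot

A 7-joint arm with a two-finger parallel gripper is mounted at the origin on the work surface. World frame = base frame: x ahead of the robot, y to its left, z up, the work surface at z = 0. Lengths are in m, angles in rad, forces in N, time in s.
With the tool pointing down it reaches from about 0.4 to 0.925 m from the base axis. Payload 5.6 kg.
Tool frame: the origin (TCP) lies at the very end of the fingers, on their centre line; the grasp point (between the pads) lies env.grasp_offset behind it (env.grasp_offset is the distance from the TCP to the grasp point, in m); z points along the fingers, y is the direction in which the jaws open and shut (so a half turn about z gives the same grasp; the last joint's range is limited). The gripper opens to 85 mm and grips with 20 to 120 N. Pads are 22 mm wide; open, the fingers measure 114 mm over their backs; the gripper's body (76 mm by 85 mm) begins 54 mm behind the grasp point. The pads swing forward as they close: fully open they stand 13 mm farther back than shut.
Start: joints at [-1.347, 0.468, -0.012, 1.603, 0.006, 1.071, -0.056], TCP at [0.171, 0.627, 0.231] pointing down, gripper open.
Joint ranges: [-2.53, 2.53], [-0.31, 2.02], [-1.57, 1.55], [0.28, 2.44], [-1.29, 4.43], [0.15, 1.84], [-2.92, 2.92]. Speed limits (rad/s): [2.57, 2.57, 3.14, 3.14, 3.14, 3.14, 3.14].

## Interface

Orientations are given as [roll, pitch, yaw] about the fixed x, y, z axes, in that order (R = Rz(yaw) Ry(pitch) Rx(roll)).
In Python, from rig import readout, imaging, env gives the robot as it stands. The module is installed in compiled form; this text tells all that it offers.
- The arm moves only by the tool play_rows, never from a script. Its argument "deltas" is a list of rows, each a list of 5 numbers: the shift along the tool's x, y, z in m, then the turn about the tool's z in degrees, then the finger opening in m, from 0 to 0.0854. In form: [[tx, ty, tz, twist, hand], ...]. A call has exactly 5 rows; each row shifts and turns the pose as measured when the row begins, along the tool's axes as they then stand; what a row does not reach is not made up. A row lasts 1/12 s, in which the tool goes at most 41.7 mm and 7.16 degrees, less where a joint would pass 70% of its speed; a pose out of reach is approached as far as the arm can. A call with a gripper value outside its range is refused whole. The fingers move at their own pace and stop on an object; "grip_force" is the grip in N (left out, the last holds). Time passes only in rows, so rows that do not move let the fingers close, or fill a call up. It gives the time, the measured TCP pose, the force and the opening at its end, in the units of the state.
- readout.observe(): the state, without advancing time (a new reading comes with each control period).
- imaging.capture(name): name is "scene" or "top" or "wrist"; returns the picture (420x560x3 uint8, red, green, blue); there is no depth.
- imaging.calibration(name): a dict with "fovy" (degrees; the focal length in pixels is half the picture's height over the tangent of half this angle, whatever the lens; pixels are square), "cx", "cy" (the principal point, pixels), "k1" (the pictures are not rectified: a ray, as slopes to the right and down, at radius r is drawn at 1 + k1 r^2 times it, then the intrinsics apply), "eye" and "rotation" of the camera in the world. Camera axes: x right, y down, z forward; pixel columns grow to the right and rows downward; lengths in m; the calibration is good to about 2 mm. A picture is of the moment at which its call begins: read the wrist's pose just before it. calibration takes no time and is no camera call; for the wrist camera it gives the pose at the moment of the call.
- env.finish_job(): hands the job in, once; it reports no verdict.
The state is a dict: "t": time; "joints": joint angles; "joint_velocities": joint speeds; "joint_efforts": joint torques, N m; "tool_pos": TCP position; "orientation": TCP orientation; "contact_force": force on the tool from outside, world axes, zero at the start; "torque": the same for the moment, N m; "grip_width": finger opening in m.
Only numpy, scipy, OpenCV 4.12 (cv2) and the standard library are available. Lean on these libraries where they do the work, as an engineer would, in place of code of your own. Each camera call takes 0.05 s, during which the arm holds its last target.

## Working session

There is one attempt and no reset: what is moved stays moved. The work goes in short steps, Python scripts to look and compute and a tool call to move; the robot and the scene stay as the last step left them, time stands still between calls to the robot, and variables do not carry over. Pictures are saved under pics/ and viewed, and the job is handed in when it is done.

Besides the shell and the picture viewer there is one more tool, called after "Call:" as name([rows], argument=value, ...), one row to a line, values as JSON. play_rows: Moves the arm, as the interface text tells. Its arguments: {"type":"object","properties":{"deltas":{"type":"array"},"grip_force":{"type":"number"}},"required":["deltas"]}

```bash
mkdir -p pics
python3 - <<'E'
from rig import readout, imaging, env
import cv2
s=readout.observe()
for k,v in s.items(): print(k,v)
print(env.grasp_offset)
for n in ("scene","top","wrist"):
    c=imaging.calibration(n); print(n,c)
    cv2.imwrite(f"pics/{n}0.png",imaging.capture(n)[:,:,::-1])
print(readout.observe()['t'])
E
```

```text
t 0.0
joints [-1.34703141  0.46839235 -0.01161383  1.60368001  0.00603215  1.07140075
 -0.05628543]
joint_velocities [ 0.0005203   0.00128636 -0.00033063 -0.00023658 -0.00026726  0.00021496
 -0.00075742]
joint_efforts [ 3.26916243e-04 -5.32373428e+01  2.16200750e-02 -2.51307964e+01
  1.14226079e-02  7.84291711e-03  3.17449107e-06]
tool_pos [0.17126228 0.62642137 0.23030517]
orientation [-3.13975247e+00  1.50866985e-04  2.87480403e+00]
contact_force [-0.23511857 -0.81992977  0.79103624]
torque [-0.023596   -0.01880658  0.03099959]
grip_width 0.08538595602269411
0.0187
scene {'fovy': 52.79202631440947, 'cx': 282.64151344527613, 'cy': 212.37867381940694, 'k1': -0.07198557606192416, 'eye': array([ 1.07913193, -0.64471509,  0.70088604]), 'rotation': array([-2.21656337,  0.02308455,  0.57177577])}
top {'fovy': 56.46418386217131, 'cx': 278.19126037293586, 'cy': 207.23092265256093, 'k1': -0.03705860631829568, 'eye': array([5.02004920e-01, 1.38636057e-04, 1.20571486e+00]), 'rotation': array([-3.05177615e+00,  1.31451662e-03, -1.57475978e+00])}
wrist {'fovy': 61.30774009950522, 'cx': 280.5715947997472, 'cy': 208.29595780950808, 'k1': -0.03476742263325558, 'eye': array([0.09365689, 0.64854414, 0.37345052]), 'rotation': array([2.82048752, 0.0030198 , 1.30388988])}
0.15
```

View pics/scene0.png

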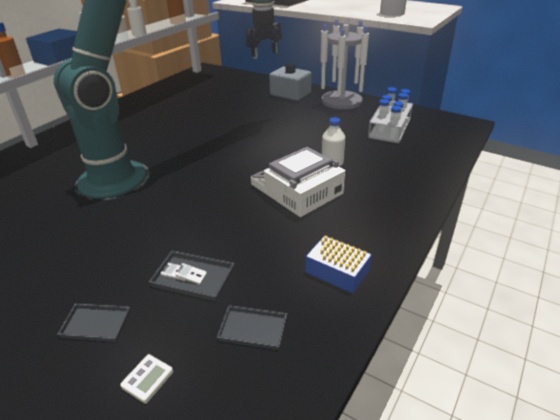

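View pics/top0.png

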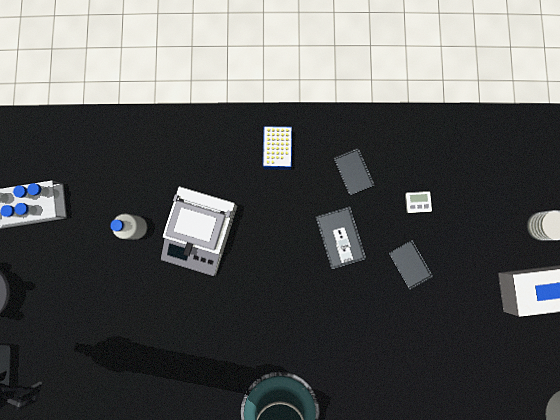

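View pics/wrist0.png

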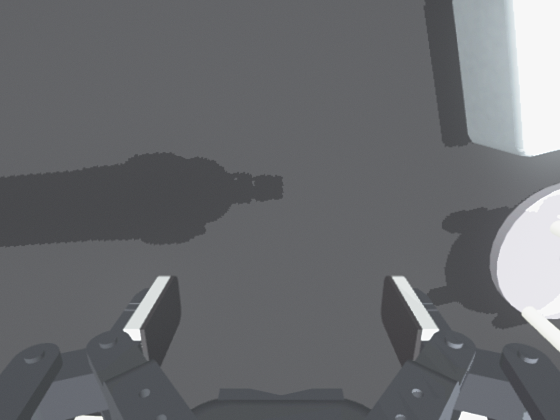

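```bash
cat > h.py <<'E'
import numpy as np, cv2
from scipy.spatial.transform import Rotation as R
from rig import readout, imaging, env
def rpy(o): return R.from_euler('xyz',o).as_matrix()
def K(c):
    f=210/np.tan(np.radians(c['fovy']/2)); return np.array([[f,0,c['cx']],[0,f,c['cy']],[0,0,1]])
def proj(P,c):
    P=np.atleast_2d(P); M=rpy(c['rotation'])
    q=(P-c['eye'])@M; s=q[:,:2]/q[:,2:]; r2=(s**2).sum(1,keepdims=True)
    s=s*(1+c['k1']*r2); k=K(c); return s*k[0,0]+[c['cx'],c['cy']]
def ray(px,c):
    px=np.atleast_2d(np.float64(px)).reshape(-1,1,2)
    s=cv2.undistortPoints(px,K(c),np.array([c['k1'],0,0,0.]),None,None).reshape(-1,2)
    d=np.c_[s,np.ones(len(s))]@rpy(c['rotation']).T
    return d/np.linalg.norm(d,axis=1,keepdims=True)
def plane(px,c,z):
    d=ray(px,c); return c['eye']+d*((z-c['eye'][2])/d[:,2:])
def tri(pxs,cs):
    A=np.zeros((3,3));b=np.zeros(3)
    for p,c in zip(pxs,cs):
        d=ray(p,c)[0];M=np.eye(3)-np.outer(d,d);A+=M;b+=M@c['eye']
    return np.linalg.solve(A,b)
def crop(img,x,y,w,h,k,name):
    cv2.imwrite(name,cv2.resize(img[y:y+h,x:x+w],None,fx=k,fy=k,interpolation=cv2.INTER_CUBIC))
E
python3 - <<'E'
from h import *
s=cv2.imread('pics/scene0.png');t=cv2.imread('pics/top0.png')
crop(t,150,175,100,110,7,'pics/t_reader.png' ) if 0 else crop(t,155,180,90,100,6,'pics/t_reader.png')
crop(t,300,140,150,160,3.75,'pics/t_tray.png')
crop(s,240,140,120,80,6,'pics/s_reader.png')
crop(s,140,240,110,65,7,'pics/s_tray.png')
c=imaging.calibration('wrist'); print(proj(readout.observe()['tool_pos'],c))
print(proj(readout.observe()['tool_pos'],imaging.calibration('scene')))
c=imaging.calibration('top')
print(plane([[178,187],[236,205],[216,276],[161,260]],c,0.085))
E
```

```text
[[279.79828113 277.27344869]]
[[264.94841345  58.47883968]]
[[0.66300891 0.2914147  0.085     ]
 [0.60988758 0.12270114 0.085     ]
 [0.40766678 0.17852134 0.085     ]
 [0.45304493 0.33638276 0.085     ]]
```

View pics/t_reader.png

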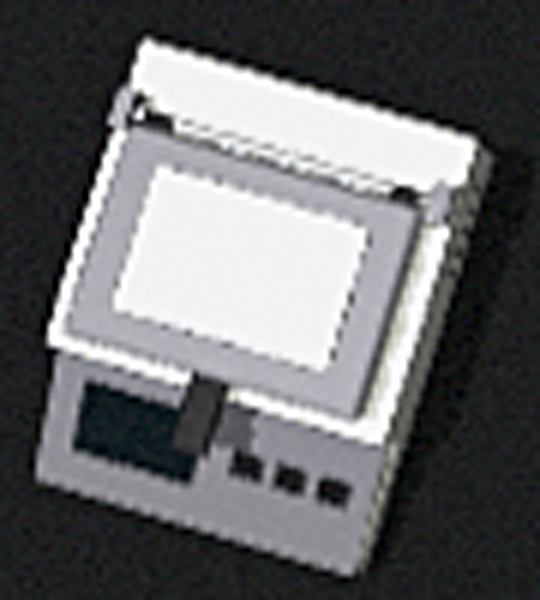

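View pics/t_tray.png

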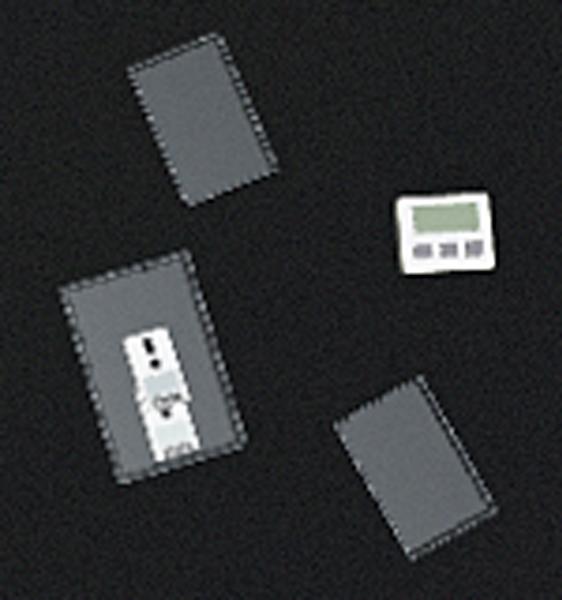

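View pics/s_reader.png

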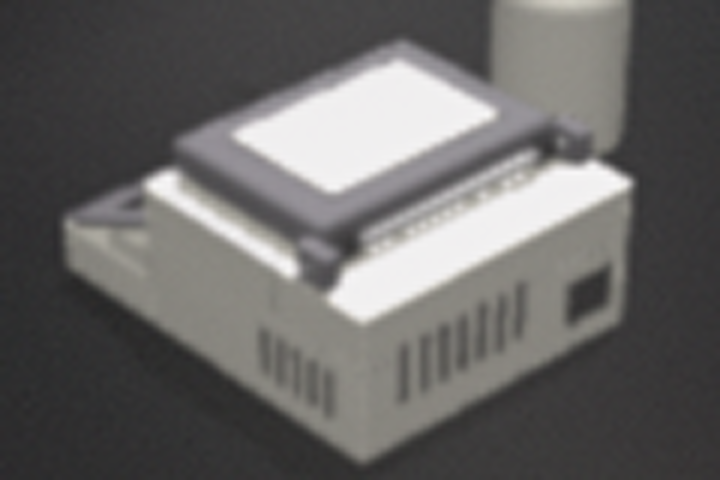

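View pics/s_tray.png

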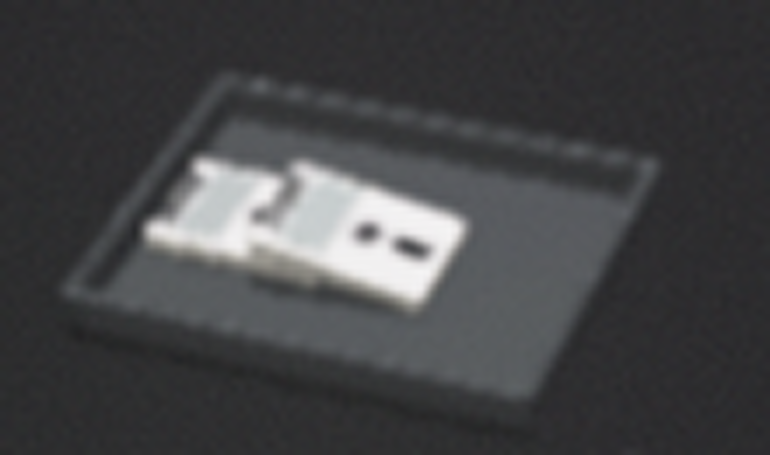

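Run:
```python
from h import *
c=imaging.calibration('top');s=imaging.calibration('scene')
f=lambda a,o,k:np.array(a)/k+np.array(o)-0.5+0.5/k
a=f([[145,38],[476,140],[380,440],[50,345]],[155,180],6)
P=plane(a,c,.085);print(P)
for i in range(4): 
    d=P[(i+1)%4]-P[i];print(np.linalg.norm(d),np.degrees(np.arctan2(d[1],d[0])))
h=plane(f([[122,107],[440,205]],[155,180],6),c,.095);print('hinge',h,h.mean(0),np.linalg.norm(h[0]-h[1]))
l=plane(f([[208,380],[190,450]],[155,180],6),c,.100);print('lever',l)
# scene deck corners
b=f([[365,322],[632,183],[147,184]],[240,140],6);Q=plane(b,s,.085);print('scene RR,RL,FR',Q)
hs=plane(f([[320,262],[572,140]],[240,140],6),s,.095);print(hs,hs.mean(0))
# tray rim z=.016
tt=f([[60,288],[187,250],[246,442],[122,484]],[300,140],3.75);T=plane(tt,c,.016);print('tray top',T,T.mean(0))
ts=f([[225,75],[655,160],[545,415],[65,292]],[140,240],7);T2=plane(ts,s,.016);print('tray scene',T2,T2.mean(0))
for T_ in(T,T2):
  for i in range(4):
    d=T_[(i+1)%4]-T_[i];print(np.linalg.norm(d),np.degrees(np.arctan2(d[1],d[0])))
```

```text
[[0.66616723 0.28929232 0.085     ]
 [0.6159435  0.12874561 0.085     ]
 [0.47284147 0.17360363 0.085     ]
 [0.5183183  0.33219254 0.085     ]]
0.16821911689840538 -107.37121668589258
0.14996810230466837 162.59541996786155
0.16498055569113051 73.99926914816419
0.15394718045743008 -16.180745716344788
hinge [[0.63149217 0.29710397 0.095     ]
 [0.58397458 0.14452215 0.095     ]] [0.60773337 0.22081306 0.095     ] 0.1598096777995865
lever [[0.50148635 0.25262763 0.1       ]
 [0.46876408 0.26063092 0.1       ]]
scene RR,RL,FR [[0.61976453 0.1273359  0.085     ]
 [0.66753564 0.28850957 0.085     ]
 [0.47437142 0.17292869 0.085     ]]
[[0.58667004 0.14446812 0.095     ]
 [0.63318495 0.29382376 0.095     ]] [0.60992749 0.21914594 0.095     ]
tray top [[ 0.58052316 -0.11274679  0.016     ]
 [ 0.61112271 -0.21678028  0.016     ]
 [ 0.45536902 -0.26147321  0.016     ]
 [ 0.42236407 -0.16076132  0.016     ]] [ 0.51734474 -0.1879404   0.016     ]
tray scene [[ 0.42497419 -0.15737017  0.016     ]
 [ 0.57983544 -0.11196711  0.016     ]
 [ 0.62045686 -0.21840848  0.016     ]
 [ 0.45499423 -0.260887    0.016     ]] [ 0.52006518 -0.18715819  0.016     ]
0.10844030274562169 -73.60971267189733
0.16203910379944858 -163.98937018256663
0.1059821269416266 108.14482249057947
0.16528669000745794 16.887436277602326
0.16137981982418845 16.340367747430257
0.11392921515764975 -69.11155305081418
0.17082830122370804 -165.6016453688734
0.10778189737853545 106.17223846242184
```

```bash
cat >> h.py <<'E'
def go(x,y,z,yawdeg=None,n=None):
    s=readout.observe();M=rpy(s['orientation']);d=M.T@(np.array([x,y,z])-s['tool_pos'])
    yaw=np.degrees(s['orientation'][2]);tw=0 if yawdeg is None else -((yawdeg-yaw+180)%360-180)
    print('t%.2f'%s['t'],'pos',s['tool_pos'].round(4),'yaw %.2f'%yaw,'F',s['contact_force'].round(1),'w %.4f'%s['grip_width'],'j',s['joints'].round(2))
    print('tool delta mm',(d*1e3).round(1),'twist %.2f'%tw,'dist %.1f'%(1e3*np.linalg.norm(d)))
    if n: print('per row',(d/n*1e3).round(2),'%.2f'%(tw/n))
E
python3 - <<'E'
from h import *
go(.478,.260,.25,163,15)
E
```

```text
t0.15 pos [0.1713 0.6266 0.2305] yaw 164.71 F [ 0.1 -0.2  0.1] w 0.0852 j [-1.35  0.47 -0.01  1.6   0.01  1.07 -0.06]
tool delta mm [-392.5 -272.8  -19. ] twist 1.71 dist 478.4
per row [-26.17 -18.18  -1.27] 0.11
```

Call:
play_rows([
  [-0.026,-0.018,-0.004,0.1,0.0854],
  [-0.026,-0.018,-0.004,0.1,0.0854],
  [-0.026,-0.018,-0.004,0.1,0.0854],
  [-0.026,-0.018,-0.003,0.1,0.0854],
  [-0.026,-0.018,-0.001,0.1,0.0854],
])

```text
t: 0.57
tool_pos: [0.2673, 0.506, 0.2433]
orientation: [-3.137, -0.005, 2.881]
contact_force: [-0.3, 0.1, 0.0]
grip_width: 0.0852
```

Call:
play_rows([
  [-0.026,-0.018,-0.002,0.1,0.0854],
  [-0.026,-0.018,-0.002,0.1,0.0854],
  [-0.026,-0.018,-0.002,0.1,0.0854],
  [-0.026,-0.018,-0.002,0.1,0.0854],
  [-0.026,-0.018,0,0.1,0.0854],
])

```text
t: 0.98
tool_pos: [0.373, 0.3781, 0.2509]
orientation: [-3.136, -0.006, 2.873]
contact_force: [-0.5, -0.2, -1.0]
grip_width: 0.0855
```

Run:
```python
from h import *
go(.478,.260,.25,163,5)
```

```text
t0.98 pos [0.373  0.3781 0.2509] yaw 164.64 F [-0.5 -0.2 -1. ] w 0.0855 j [-0.94  0.25  0.1   1.87 -0.03  1.03  0.48]
tool delta mm [-132.6  -86.     0.7] twist 1.64 dist 158.0
per row [-26.52 -17.21   0.13] 0.33
```

Call:
play_rows([
  [-0.026,-0.017,0,0.3,0.06],
  [-0.026,-0.017,0,0.3,0.05],
  [-0.026,-0.017,0,0.3,0.045],
  [-0.026,-0.017,0,0.3,0.045],
  [-0.02,-0.013,0,0.3,0.045],
])

```text
t: 1.4
tool_pos: [0.4742, 0.2575, 0.2506]
orientation: [-3.135, -0.005, 2.844]
contact_force: [1.1, 0.1, -0.1]
grip_width: 0.0447
```

Run:
```python
from h import *
go(.478,.260,.25,163,5)
c=imaging.calibration('wrist')
img=imaging.capture('wrist')[:,:,::-1];cv2.imwrite('pics/w1.png',img)
print(readout.observe()['tool_pos'],proj([[.478,.26,.098],readout.observe()['tool_pos']],c))
```

```text
t1.40 pos [0.4742 0.2575 0.2506] yaw 162.95 F [ 1.1  0.1 -0.1] w 0.0447 j [-0.72  0.26  0.19  1.86 -0.06  1.03  0.77]
tool delta mm [-2.9  3.5  0.6] twist -0.05 dist 4.6
per row [-0.57  0.71  0.12] -0.01
[0.47747488 0.25288748 0.25073428] [[285.58563994 193.02696653]
 [272.3142716  285.96395939]]
```

View pics/w1.png

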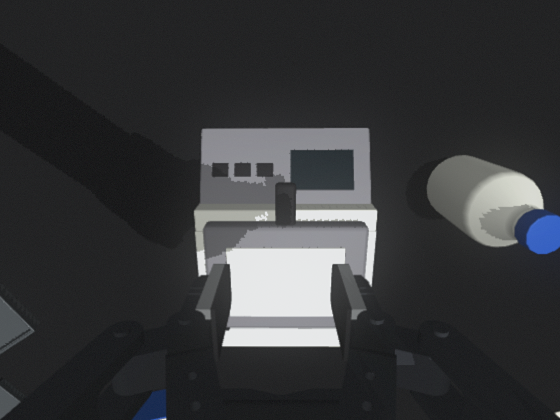

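Run:
```python
from h import *
go(.478,.260,.087,163,5)
```

```text
t1.45 pos [0.4775 0.2529 0.2507] yaw 162.57 F [ 1.8 -3.1 -0.1] w 0.0450 j [-0.72  0.26  0.2   1.86 -0.06  1.03  0.77]
tool delta mm [  1.2   8.2 163.7] twist -0.43 dist 163.9
per row [ 0.25  1.65 32.74] -0.09
```

Call:
play_rows([
  [0,0.004,0.02,-0.2,0.045],
  [0,0.002,0.03,0,0.045],
  [0,0.001,0.03,0,0.045],
  [0,0,0.03,0,0.045],
  [0,0,0.02,0,0.045],
])

```text
t: 1.87
tool_pos: [0.4861, 0.2574, 0.122]
orientation: [3.139, 0.007, 2.831]
contact_force: [-0.3, 0.2, -0.2]
grip_width: 0.045
```

Run:
```python
from h import *
go(.478,.260,.087,163,5)
```

```text
t1.87 pos [0.4861 0.2574 0.122 ] yaw 162.23 F [-0.3  0.2 -0.2] w 0.0450 j [-0.69  0.44  0.18  1.95 -0.1   0.75  0.81]
tool delta mm [ 8.8 -0.1 34.9] twist -0.77 dist 36.0
per row [ 1.76 -0.02  6.99] -0.15
```

Call:
play_rows([
  [0.004,0.001,0.008,-0.3,0.045],
  [0.003,0,0.01,-0.3,0.045],
  [0.002,0,0.008,0,0.045],
  [0.001,0,0.005,0,0.045],
  [0,0,0.001,0,0.045],
])

```text
t: 2.28
tool_pos: [0.4734, 0.2615, 0.0845]
orientation: [-3.139, 0.003, 2.844]
contact_force: [-0.2, -1.0, 0.9]
grip_width: 0.0445
```

Run:
```python
from h import *
c=imaging.calibration('wrist')
img=imaging.capture('wrist')[:,:,::-1];cv2.imwrite('pics/w2.png',img)
go(.478,.260,.087,163,5)
```

```text
t2.33 pos [0.4737 0.2615 0.0848] yaw 162.96 F [-0.3  0.6 -0. ] w 0.0445 j [-0.7   0.49  0.16  1.99 -0.12  0.68  0.81]
tool delta mm [-4.6 -0.2 -2.2] twist -0.04 dist 5.1
per row [-0.92 -0.04 -0.43] -0.01
```

View pics/w2.png

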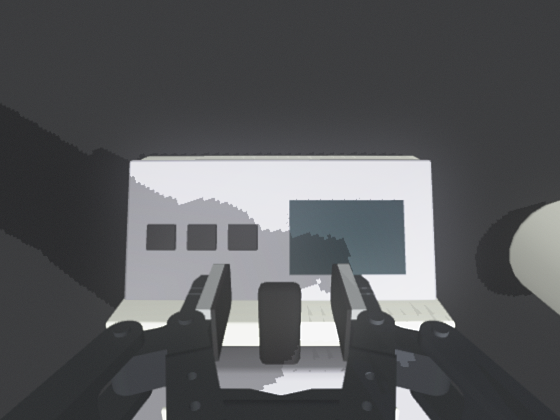

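Call:
play_rows([
  [-0.004,0,-0.002,0,0.03],
  [-0.001,0,0,0,0.015],
  [0,0,0,0,0.01],
  [0,0,0,0,0.01],
  [0,0,0,0,0.01],
], grip_force=30)

```text
t: 2.75
tool_pos: [0.4791, 0.2592, 0.0897]
orientation: [-3.14, 0.003, 2.844]
contact_force: [-1.2, 0.6, -1.5]
grip_width: 0.0172
```

```bash
cat >> h.py <<'E'
xr=np.array([np.cos(np.radians(-17)),np.sin(np.radians(-17)),0])
H=np.array([.609,.220,.095])
def lidp(th,rad=.137):
    a=th-0.0; return H-xr*rad*np.cos(a)+np.array([0,0,rad*np.sin(a)])
E
python3 - <<'E'
from h import *
s=readout.observe();p=s['tool_pos'];go(*p)
v=p-H;u=-v@xr;w=v[2];print('along',u,'up',w)
# offset between TCP and lever: tcp = lever + (0,0,-dz)
for th in np.arange(0,1.95,.1):
    print(round(th,2), (1e3*np.array([.137*(1-np.cos(th)),.137*np.sin(th)])).round(1))
E
```

```text
t2.75 pos [0.4791 0.2592 0.0897] yaw 162.93 F [-1.2  0.6 -1.5] w 0.0172 j [-0.69  0.48  0.16  1.98 -0.11  0.69  0.82]
tool delta mm [0. 0. 0.] twist 0.00 dist 0.0
along 0.13568216311656417 up -0.005256577961815584
0.0 [0. 0.]
0.1 [ 0.7 13.7]
0.2 [ 2.7 27.2]
0.3 [ 6.1 40.5]
0.4 [10.8 53.4]
0.5 [16.8 65.7]
0.6 [23.9 77.4]
0.7 [32.2 88.3]
0.8 [41.6 98.3]
0.9 [ 51.8 107.3]
1.0 [ 63.  115.3]
1.1 [ 74.9 122.1]
1.2 [ 87.4 127.7]
1.3 [100.4 132. ]
1.4 [113.7 135. ]
1.5 [127.3 136.7]
1.6 [141.  136.9]
1.7 [154.7 135.9]
1.8 [168.1 133.4]
1.9 [181.3 129.6]
```

Call:
play_rows([
  [-0.0007,0,-0.0137,0,0.01],
  [-0.002,0,-0.0135,0,0.01],
  [-0.0034,0,-0.0133,0,0.01],
  [-0.0047,0,-0.0129,0,0.01],
  [-0.006,0,-0.0123,0,0.01],
])

```text
t: 3.17
tool_pos: [0.4987, 0.2532, 0.1563]
orientation: [-3.141, 0.01, 2.843]
contact_force: [4.4, -0.2, -6.8]
grip_width: 0.0166
```

```bash
cat >> h.py <<'E'
def lid():
    s=readout.observe();p=s['tool_pos'];go(*p)
    v=p-np.array([.4791,.2592,.0897]);print('rear %.1f up %.1f side %.1f'%(1e3*v@xr,1e3*v[2],1e3*v@np.array([-xr[1],xr[0],0])), 'th',np.arctan2(v[2]+.003,.1365-v@xr),'rad',np.hypot(v[2]+.003,.1365-v@xr))
E
python3 -c "
from h import *
lid()"
```

```text
t3.17 pos [0.4987 0.2532 0.1563] yaw 162.90 F [ 4.4 -0.2 -6.8] w 0.0166 j [-0.68  0.4   0.19  1.91 -0.09  0.83  0.82]
tool delta mm [0. 0. 0.] twist 0.00 dist 0.0
rear 20.5 up 66.6 side 0.0 th 0.5402028461516011 rad 0.1352544009918102
```

Call:
play_rows([
  [-0.0074,0,-0.0115,0,0.01],
  [-0.0087,0,-0.0106,0,0.01],
  [-0.0097,0,-0.0096,0,0.01],
  [-0.0106,0,-0.0086,0,0.01],
  [-0.0114,0,-0.0075,0,0.01],
])

```text
t: 3.58
tool_pos: [0.5481, 0.2382, 0.2067]
orientation: [3.138, 0.016, 2.842]
contact_force: [3.4, 1.5, -9.3]
grip_width: 0.0169
```

```bash
python3 -c "
from h import *
lid()"
```

```text
t3.58 pos [0.5481 0.2382 0.2067] yaw 162.84 F [ 3.4  1.5 -9.3] w 0.0169 j [-0.63  0.4   0.21  1.78 -0.09  0.96  0.88]
tool delta mm [0. 0. 0.] twist 0.00 dist 0.0
rear 72.1 up 117.0 side 0.1 th 1.0782981459943817 rad 0.13624103076790106
```

Call:
play_rows([
  [-0.0124,0,-0.0058,0,0.01],
  [-0.0129,0,-0.0046,0,0.01],
  [-0.0133,0,-0.0033,0,0.01],
  [-0.0135,0,-0.002,0,0.01],
  [-0.0137,0,-0.0006,0,0.01],
])

```text
t: 4.0
tool_pos: [0.6107, 0.2192, 0.2243]
orientation: [3.138, 0.01, 2.843]
contact_force: [-2.0, 0.8, -2.6]
grip_width: 0.0169
```

```bash
python3 -c "
from h import *
lid()"
```

```text
t4.00 pos [0.6107 0.2192 0.2243] yaw 162.87 F [-2.   0.8 -2.6] w 0.0169 j [-0.56  0.47  0.22  1.63 -0.11  1.04  0.97]
tool delta mm [0. 0. 0.] twist 0.00 dist 0.0
rear 137.5 up 134.6 side 0.2 th 1.5780373932132075 rad 0.13763016571323247
```

Call:
play_rows([
  [-0.0115,0,0.0004,0,0.01],
  [-0.0115,0,0.0015,0,0.01],
  [-0.0105,0,0.0018,0,0.01],
  [-0.006,0,0.0012,0,0.01],
  [0,0,0,0,0.01],
])

```text
t: 4.42
tool_pos: [0.6515, 0.2068, 0.2191]
orientation: [3.137, 0.008, 2.841]
contact_force: [-0.9, 0.4, 0.7]
grip_width: 0.017
```

```bash
python3 -c "
from h import *
lid()"
```

```text
t4.42 pos [0.6515 0.2068 0.2191] yaw 162.78 F [-0.9  0.4  0.7] w 0.0170 j [-0.51  0.53  0.23  1.54 -0.13  1.07  1.01]
tool delta mm [0. 0. 0.] twist 0.00 dist 0.0
rear 180.2 up 129.4 side 0.3 th 1.8894770710908046 rad 0.13940392009223185
```

Call:
play_rows([
  [0,0,0,0,0.025],
  [0,0,0,0,0.035],
  [0,0,0,0,0.045],
  [0,0,-0.01,0,0.05],
  [0,0,-0.03,0,0.06],
])

```text
t: 4.83
tool_pos: [0.6488, 0.2058, 0.2552]
orientation: [-3.14, 0.003, 2.842]
contact_force: [0.4, 0.3, -0.3]
grip_width: 0.0593
```

Call:
play_rows([
  [0,0,-0.03,0,0.0854],
  [0,0,-0.03,0,0.0854],
  [0.02,0,-0.005,0,0.0854],
  [0.03,0,0,0,0.0854],
  [0.035,0,0,0,0.0854],
])

```text
t: 5.25
tool_pos: [0.5732, 0.228, 0.334]
orientation: [3.135, 0.021, 2.833]
contact_force: [-0.6, -0.2, 0.0]
grip_width: 0.0853
```

Run:
```python
from h import *
cv2.imwrite('pics/s2.png',imaging.capture('scene')[:,:,::-1])
go(.5516,.2375,.30,163,5)
```

```text
t5.30 pos [0.566  0.2322 0.334 ] yaw 162.72 F [-5.   2.3 -2.1] w 0.0855 j [-0.62  0.31  0.22  1.6  -0.07  1.22  0.88]
tool delta mm [15.8  0.6 33.8] twist -0.28 dist 37.3
per row [3.16 0.12 6.76] -0.06
```

View pics/s2.png

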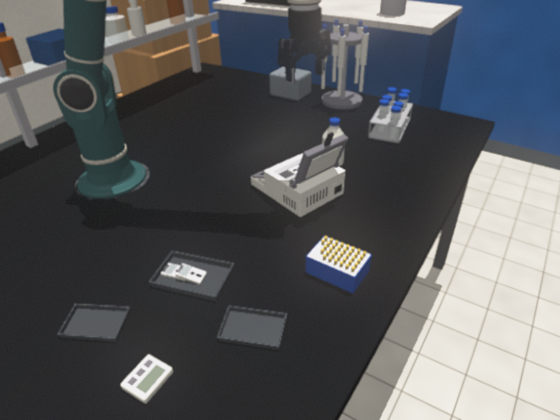

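Call:
play_rows([
  [0.005,0,0.01,-0.1,0.0854],
  [0.005,0,0.025,0,0.0854],
  [0.003,0,0.025,0,0.0854],
  [0,0,0.015,0,0.0854],
  [0,0,0.003,0,0.0854],
])

```text
t: 5.72
tool_pos: [0.5527, 0.2413, 0.2641]
orientation: [3.121, 0.024, 2.85]
contact_force: [-0.1, -0.8, -0.7]
grip_width: 0.0854
```

Run:
```python
from h import *
c=imaging.calibration('wrist')
cv2.imwrite('pics/w3.png',imaging.capture('wrist')[:,:,::-1])
c2=imaging.calibration('wrist');print(c['eye'],c2['eye'])
np.save('c3.npy',c,allow_pickle=True)
go(.5516,.2375,.20,163,5)
n=np.array([.5516,.2375,.085]);yr=np.array([-xr[1],xr[0],0])
print(proj([n,n+.031*yr+.018*xr,n+.031*yr-.018*xr,n-.031*yr-.018*xr,n-.031*yr+.018*xr],c))
```

```text
[0.47149523 0.26319715 0.40512009] [0.47168943 0.26329702 0.40560484]
t5.77 pos [0.5529 0.2414 0.2646] yaw 163.30 F [-0.2 -0.2 -0.3] w 0.0855 j [-0.63  0.34  0.21  1.72 -0.08  1.06  0.88]
tool delta mm [ 1.7 -5.5 64.5] twist 0.30 dist 64.7
per row [ 0.34 -1.1  12.9 ] 0.06
[[272.27984951 177.06146542]
 [304.98434107 195.48779641]
 [306.10539906 158.01406181]
 [238.25914811 157.91561503]
 [239.5532888  195.51860843]]
```

View pics/w3.png

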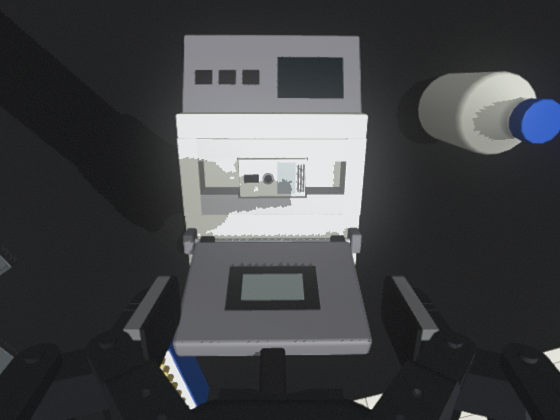

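Call:
play_rows([
  [0.0005,-0.004,0.02,0,0.078],
  [0,-0.002,0.03,0,0.075],
  [0,0,0.03,0,0.072],
  [0,0,0.03,0,0.072],
  [0,0,0.01,0,0.072],
])

```text
t: 6.18
tool_pos: [0.5628, 0.2407, 0.1534]
orientation: [3.106, 0.04, 2.85]
contact_force: [-0.8, -0.8, -0.3]
grip_width: 0.0722
```

Run:
```python
from h import *
go(.5516,.2375,.10,163,5)
```

```text
t6.18 pos [0.5628 0.2407 0.1534] yaw 163.29 F [-0.8 -0.8 -0.3] w 0.0722 j [-0.6   0.47  0.19  1.82 -0.12  0.81  0.92]
tool delta mm [11.9 -8.2 52.7] twist 0.29 dist 54.6
per row [ 2.38 -1.63 10.54] 0.06
```

Call:
play_rows([
  [0.004,-0.003,0.002,0,0.072],
  [0.003,-0.002,0.002,0,0.072],
  [0.001,-0.001,0.002,0,0.072],
  [0,0,0,0,0.072],
  [0,0,0,0,0.072],
])

```text
t: 6.6
tool_pos: [0.5558, 0.2381, 0.1516]
orientation: [3.102, 0.044, 2.85]
contact_force: [0.4, -0.1, 0.4]
grip_width: 0.072
```

Run:
```python
from h import *
go(.5516,.2375,.10,163,5)
```

```text
t6.60 pos [0.5558 0.2381 0.1516] yaw 163.27 F [ 0.4 -0.1  0.4] w 0.0720 j [-0.61  0.45  0.19  1.84 -0.11  0.8   0.92]
tool delta mm [ 6.2 -3.8 51.2] twist 0.27 dist 51.7
per row [ 1.23 -0.76 10.25] 0.05
```

Call:
play_rows([
  [0,0,0,0,0.072],
  [0,0,0,0,0.072],
  [0,0,0,0,0.072],
  [0,0,0,0,0.072],
  [0,0,0,0,0.072],
])

```text
t: 7.02
tool_pos: [0.5579, 0.2391, 0.1557]
orientation: [3.097, 0.049, 2.849]
contact_force: [-0.3, -0.3, -0.5]
grip_width: 0.0724
```

Call:
play_rows([
  [0,0,-0.03,0,0.072],
  [0,0,-0.03,0,0.072],
  [0,0,-0.03,0,0.072],
  [0,0,0,0,0.072],
  [0,0,0,0,0.072],
])

```text
t: 7.43
tool_pos: [0.5513, 0.2359, 0.247]
orientation: [3.101, 0.045, 2.85]
contact_force: [-0.7, 0.0, -0.0]
grip_width: 0.0716
```

Call:
play_rows([
  [0,0,0,0,0.072],
  [0,0,0,0,0.072],
  [0,0,0,0,0.072],
  [0,0,0,0,0.072],
  [0,0,0,0,0.072],
])

```text
t: 7.85
tool_pos: [0.5501, 0.2354, 0.2439]
orientation: [3.104, 0.042, 2.85]
contact_force: [-0.3, -0.3, 0.6]
grip_width: 0.0723
```

```bash
cat >> h.py <<'E'
def tilt():
    s=readout.observe();M=rpy(s['orientation']);z=M[:,2]
    print('t%.2f'%s['t'],'pos',s['tool_pos'].round(4),'zax world xy mrad',(1e3*z[:2]).round(1),'tool-axes tilt (down in tool xy)',(1e3*(M.T@[0,0,-1])[:2]).round(1),'yaw %.2f'%np.degrees(s['orientation'][2]),'j',s['joints'].round(3), 'tau',s['joint_efforts'].round(2))
E
python3 -c "
from h import *
tilt();tilt()"
```

```text
t7.85 pos [0.5501 0.2354 0.2439] zax world xy mrad [51.5 24.2] tool-axes tilt (down in tool xy) [ 42.4 -37.9] yaw 163.28 j [-0.626  0.337  0.206  1.777 -0.082  0.979  0.891] tau [  0.   -44.88   2.04 -24.84   0.    -0.2   -0.  ]
t7.85 pos [0.5501 0.2354 0.2439] zax world xy mrad [51.5 24.2] tool-axes tilt (down in tool xy) [ 42.4 -37.9] yaw 163.28 j [-0.626  0.337  0.206  1.777 -0.082  0.979  0.891] tau [  0.   -44.88   2.04 -24.84   0.    -0.2   -0.  ]
```

Call:
play_rows([
  [0,0,0,0,0.072],
  [0,0,0,0,0.072],
  [0,0,0,0,0.072],
  [0,0,0,0,0.072],
  [0,0,0,0,0.072],
])

```text
t: 8.27
tool_pos: [0.5494, 0.235, 0.2417]
orientation: [3.106, 0.04, 2.85]
contact_force: [-0.2, 0.4, 0.4]
grip_width: 0.0721
```

```bash
python3 -c "
from h import *
tilt();tilt()"
```

```text
t8.27 pos [0.5494 0.235  0.2417] zax world xy mrad [48.2 22.2] tool-axes tilt (down in tool xy) [ 39.8 -35.1] yaw 163.28 j [-0.626  0.339  0.206  1.779 -0.082  0.978  0.891] tau [  0.   -44.71   2.04 -24.68   0.    -0.19   0.  ]
t8.27 pos [0.5494 0.235  0.2417] zax world xy mrad [48.2 22.2] tool-axes tilt (down in tool xy) [ 39.8 -35.1] yaw 163.28 j [-0.626  0.339  0.206  1.779 -0.082  0.978  0.891] tau [  0.   -44.71   2.04 -24.68   0.    -0.19   0.  ]
```

Call:
play_rows([
  [0,0,-0.04,0,0.072],
  [0,0,-0.04,0,0.072],
  [-0.02,0,-0.02,0,0.072],
  [-0.03,0,0,0,0.072],
  [-0.03,0,0,0,0.072],
])

```text
t: 8.68
tool_pos: [0.617, 0.2137, 0.3487]
orientation: [3.107, 0.034, 2.86]
contact_force: [0.2, 0.2, -0.5]
grip_width: 0.0724
```

```bash
python3 -c "
from h import *
tilt()"
```

```text
t8.68 pos [0.617  0.2137 0.3487] zax world xy mrad [42.7 23.6] tool-axes tilt (down in tool xy) [ 34.5 -34.5] yaw 163.86 j [-0.561  0.359  0.243  1.507 -0.098  1.239  0.984] tau [ -1.56 -53.56   2.5  -25.86   0.2   -0.33  -0.51]
```

Call:
play_rows([
  [0,0,0,0,0.072],
  [0,0,0,0,0.072],
  [0,0,0,0,0.072],
  [0,0,0,0,0.072],
  [0,0,0,0,0.072],
])

```text
t: 9.1
tool_pos: [0.621, 0.2104, 0.3488]
orientation: [3.108, 0.038, 2.854]
contact_force: [-0.8, -0.4, -0.1]
grip_width: 0.0717
```

```bash
python3 -c "
from h import *
tilt()"
```

```text
t9.10 pos [0.621  0.2104 0.3488] zax world xy mrad [45.8 21.5] tool-axes tilt (down in tool xy) [ 37.8 -33.6] yaw 163.53 j [-0.557  0.362  0.245  1.502 -0.097  1.238  0.984] tau [  0.18 -48.65   2.69 -27.75  -0.    -0.19   0.  ]
```

Call:
play_rows([
  [0.014,0,0,0,0.072],
  [0.014,0,0,0,0.072],
  [0.014,0,0,0,0.072],
  [0.014,0,0,0,0.072],
  [0.01,0,0,0,0.072],
])

```text
t: 9.52
tool_pos: [0.5529, 0.2302, 0.3445]
orientation: [3.11, 0.035, 2.856]
contact_force: [-0.2, 1.1, 0.9]
grip_width: 0.072
```

```bash
python3 -c "
from h import *
tilt()"
```

```text
t9.52 pos [0.5529 0.2302 0.3445] zax world xy mrad [43.  20.4] tool-axes tilt (down in tool xy) [ 35.5 -31.7] yaw 163.61 j [-0.631  0.26   0.223  1.646 -0.062  1.195  0.89 ] tau [  1.13 -41.62   2.22 -27.82   0.    -0.11   0.15]
```

Call:
play_rows([
  [0,0,0.012,0,0.072],
  [0,0,0.012,0,0.072],
  [0,0,0.012,0,0.072],
  [0,0,0.012,0,0.072],
  [0,0,0.012,0,0.072],
])

```text
t: 9.93
tool_pos: [0.5546, 0.2337, 0.2819]
orientation: [3.106, 0.039, 2.86]
contact_force: [0.0, -0.3, 0.2]
grip_width: 0.0719
```

```bash
python3 -c "
from h import *
tilt()"
```

```text
t9.93 pos [0.5546 0.2337 0.2819] zax world xy mrad [47.1 23.9] tool-axes tilt (down in tool xy) [ 38.6 -36. ] yaw 163.87 j [-0.626  0.309  0.215  1.724 -0.077  1.063  0.903] tau [-1.800e-01 -4.528e+01  1.980e+00 -2.629e+01  4.000e-02  1.800e-01
 -4.000e-02]
```

Call:
play_rows([
  [0.0,0,-0.041,0,0.072],
  [0.0,0,-0.041,0,0.072],
  [0.0,0,-0.041,0,0.072],
  [0.0,0,-0.041,0,0.072],
  [0,0,-0.03,0,0.072],
])

```text
t: 10.35
tool_pos: [0.5441, 0.2261, 0.4604]
orientation: [3.132, 0.015, 2.857]
contact_force: [1.4, 0.1, -0.7]
grip_width: 0.0723
```

```bash
python3 -c "
from h import *
tilt()"
```

```text
t10.35 pos [0.5441 0.2261 0.4604] zax world xy mrad [16.7  4.8] tool-axes tilt (down in tool xy) [14.7 -9.3] yaw 163.72 j [-0.64   0.212  0.234  1.453 -0.047  1.465  0.879] tau [ -0.16 -39.77   1.16 -25.77  -0.    -0.54  -0.  ]
```

Call:
play_rows([
  [0,0,0,0,0.072],
  [0,0,0,0,0.072],
  [0,0,0,0,0.072],
  [0,0,0,0,0.072],
  [0,0,0,0,0.072],
])

```text
t: 10.77
tool_pos: [0.5479, 0.2253, 0.4613]
orientation: [3.129, 0.02, 2.855]
contact_force: [-0.1, -0.3, 1.2]
grip_width: 0.0719
```

```bash
python3 -c "
from h import *
tilt()"
```

```text
t10.77 pos [0.5479 0.2253 0.4613] zax world xy mrad [22.5  6.5] tool-axes tilt (down in tool xy) [ 19.7 -12.6] yaw 163.56 j [-0.638  0.214  0.235  1.448 -0.047  1.462  0.88 ] tau [-0.000e+00 -4.138e+01  1.510e+00 -2.888e+01  2.000e-02 -8.000e-02
 -0.000e+00]
```

Call:
play_rows([
  [0,0,0.02,0,0.072],
  [0,0,0.02,0,0.072],
  [0,0,0.02,0,0.072],
  [0,0,0.02,0,0.072],
  [0,0,0.02,0,0.072],
])

```text
t: 11.18
tool_pos: [0.5503, 0.2257, 0.3548]
orientation: [3.13, 0.019, 2.854]
contact_force: [0.1, 0.8, 1.0]
grip_width: 0.0722
```

```bash
python3 -c "
from h import *
tilt()"
```

```text
t11.18 pos [0.5503 0.2257 0.3548] zax world xy mrad [21.4  5.6] tool-axes tilt (down in tool xy) [ 19.  -11.4] yaw 163.55 j [-0.63   0.26   0.227  1.621 -0.058  1.245  0.89 ] tau [-7.000e-02 -4.394e+01  1.850e+00 -2.830e+01  7.000e-02  5.200e-01
 -4.000e-02]
```

Call:
play_rows([
  [0,0,0.012,0,0.072],
  [0,0,0.012,0,0.072],
  [0,0,0.012,0,0.072],
  [0,0,0.012,0,0.072],
  [0,0,0.012,0,0.072],
])

```text
t: 11.6
tool_pos: [0.5464, 0.2236, 0.2807]
orientation: [-3.14, 0.006, 2.855]
contact_force: [0.7, -0.0, 0.1]
grip_width: 0.072
```

```bash
python3 -c "
from h import *
tilt()"
```

```text
t11.60 pos [0.5464 0.2236 0.2807] zax world xy mrad [ 5.7 -2.9] tool-axes tilt (down in tool xy) [6.3 1.2] yaw 163.55 j [-0.623  0.316  0.22   1.716 -0.07   1.113  0.901] tau [-6.000e-02 -4.521e+01  2.120e+00 -2.616e+01  7.000e-02  3.300e-01
 -3.000e-02]
```

```bash
python3 -c "
from h import *
go(.5516,.2375,.10,163)"
```

```text
t11.60 pos [0.5464 0.2236 0.2807] yaw 163.55 F [ 0.7 -0.   0.1] w 0.0720 j [-0.62  0.32  0.22  1.72 -0.07  1.11  0.9 ]
tool delta mm [  0.   15.  180.7] twist 0.55 dist 181.3
```

Call:
play_rows([
  [0,0.003,0.014,0.1,0.072],
  [0,0.003,0.016,0.1,0.072],
  [0,0.003,0.018,0.1,0.072],
  [0,0.003,0.02,0.1,0.072],
  [0,0.002,0.02,0.1,0.072],
])

```text
t: 12.02
tool_pos: [0.5476, 0.2347, 0.1831]
orientation: [-3.134, 0.001, 2.844]
contact_force: [-0.4, 1.0, 0.3]
grip_width: 0.0719
```

```bash
python3 -c "
from h import *
tilt();go(.5516,.2375,.10,163)"
```

```text
t12.02 pos [0.5476 0.2347 0.1831] zax world xy mrad [-1.6 -7.3] tool-axes tilt (down in tool xy) [0.6 7.4] yaw 162.96 j [-0.622  0.432  0.205  1.792 -0.099  0.933  0.897] tau [ 1.000e-01 -5.034e+01  2.830e+00 -2.320e+01  1.400e-01  5.700e-01
 -3.000e-02]
t12.02 pos [0.5476 0.2347 0.1831] yaw 162.96 F [-0.4  1.   0.3] w 0.0719 j [-0.62  0.43  0.2   1.79 -0.1   0.93  0.9 ]
tool delta mm [-2.9  4.5 83.1] twist -0.04 dist 83.2
```

Call:
play_rows([
  [-0.001,0.002,0.019,0,0.072],
  [-0.001,0.001,0.017,0,0.072],
  [-0.001,0.001,0.015,0,0.072],
  [0,0,0.012,0,0.072],
  [0,0,0.009,0,0.072],
])

```text
t: 12.43
tool_pos: [0.5445, 0.2343, 0.0974]
orientation: [-3.122, -0.011, 2.845]
contact_force: [-1.2, -0.9, -0.4]
grip_width: 0.0722
```

```bash
python3 -c "
from h import *
tilt();go(.5516,.2375,.10,163)"
```

```text
t12.43 pos [0.5445 0.2343 0.0974] zax world xy mrad [-16.5 -15.5] tool-axes tilt (down in tool xy) [-11.2  19.6] yaw 163.01 j [-0.607  0.549  0.185  1.838 -0.126  0.788  0.917] tau [-1.000e-01 -5.265e+01  2.970e+00 -2.003e+01  6.000e-02  2.200e-01
 -3.000e-02]
t12.43 pos [0.5445 0.2343 0.0974] yaw 163.01 F [-1.2 -0.9 -0.4] w 0.0722 j [-0.61  0.55  0.18  1.84 -0.13  0.79  0.92]
tool delta mm [-5.8  5.1 -2.8] twist 0.01 dist 8.2
```

Call:
play_rows([
  [-0.002,0.002,0,0,0.072],
  [-0.002,0.001,0,0,0.072],
  [-0.001,0.001,0,0,0.072],
  [0,0,0,0,0.072],
  [0,0,0,0,0.072],
])

```text
t: 12.85
tool_pos: [0.549, 0.2356, 0.0941]
orientation: [-3.117, -0.015, 2.845]
contact_force: [-0.5, -0.4, -0.6]
grip_width: 0.0718
```

```bash
python3 -c "
from h import *
tilt();go(.5516,.2375,.10,163)"
```

```text
t12.85 pos [0.549  0.2356 0.0941] zax world xy mrad [-21.9 -18.7] tool-axes tilt (down in tool xy) [-15.5  24.3] yaw 162.99 j [-0.605  0.563  0.185  1.823 -0.127  0.796  0.918] tau [-3.000e-02 -5.195e+01  2.880e+00 -1.959e+01  3.000e-02  9.000e-02
  0.000e+00]
t12.85 pos [0.549  0.2356 0.0941] yaw 162.99 F [-0.5 -0.4 -0.6] w 0.0718 j [-0.6   0.56  0.18  1.82 -0.13  0.8   0.92]
tool delta mm [-1.9  2.4 -6. ] twist -0.01 dist 6.8
```

Call:
play_rows([
  [-0.001,0.001,-0.012,0,0.072],
  [-0.001,0.001,-0.012,0,0.072],
  [0,0,-0.008,0,0.072],
  [0,0,0.03,0,0.072],
  [0,0,0.0,0,0.072],
])

```text
t: 13.27
tool_pos: [0.5547, 0.2387, 0.1039]
orientation: [-3.124, -0.009, 2.845]
contact_force: [-1.2, -0.5, -0.9]
grip_width: 0.0721
```

```bash
python3 -c "
from h import *
tilt();go(.5516,.2375,.10,163)"
```

```text
t13.27 pos [0.5547 0.2387 0.1039] zax world xy mrad [-13.9 -14.1] tool-axes tilt (down in tool xy) [-9.2 17.6] yaw 163.00 j [-0.606  0.554  0.187  1.809 -0.126  0.809  0.917] tau [ 7.200e-01 -5.684e+01  3.800e+00 -2.456e+01 -2.000e-02 -9.100e-01
  7.000e-02]
t13.27 pos [0.5547 0.2387 0.1039] yaw 163.00 F [-1.2 -0.5 -0.9] w 0.0721 j [-0.61  0.55  0.19  1.81 -0.13  0.81  0.92]
tool delta mm [ 2.6 -2.   3.9] twist -0.00 dist 5.1
```

Call:
play_rows([
  [0,0,-0.014,0,0.072],
  [0,0,-0.014,0,0.072],
  [0,0,-0.006,0,0.072],
  [0.002,-0.001,0.036,0,0.072],
  [0,0,0.006,0,0.072],
])

```text
t: 13.68
tool_pos: [0.5558, 0.2399, 0.1053]
orientation: [-3.131, -0.003, 2.845]
contact_force: [-1.5, 0.2, -1.0]
grip_width: 0.0724
```

```bash
python3 -c "
from h import *
tilt();go(.5516,.2375,.10,163)"
```

```text
t13.68 pos [0.5558 0.2399 0.1053] zax world xy mrad [-5.5 -9.3] tool-axes tilt (down in tool xy) [-2.5 10.5] yaw 162.99 j [-0.607  0.55   0.187  1.813 -0.127  0.8    0.916] tau [ 6.900e-01 -5.742e+01  3.920e+00 -2.495e+01  1.000e-02 -8.500e-01
  4.000e-02]
t13.68 pos [0.5558 0.2399 0.1053] yaw 162.99 F [-1.5  0.2 -1. ] w 0.0724 j [-0.61  0.55  0.19  1.81 -0.13  0.8   0.92]
tool delta mm [ 3.3 -3.4  5.3] twist -0.01 dist 7.2
```

Call:
play_rows([
  [0.001,-0.002,0.01,0,0.07],
  [0.001,-0.001,0.01,0,0.07],
  [0.001,-0.001,0.01,0,0.07],
  [0,0,0.009,0,0.07],
  [0,0,0.003,0,0.07],
])

```text
t: 14.1
tool_pos: [0.5533, 0.237, 0.0639]
orientation: [-3.134, 0.001, 2.845]
contact_force: [-0.2, -0.1, -0.4]
grip_width: 0.0703
```

```bash
python3 -c "
from h import *
tilt();go(.5516,.2375,.07,163)"
```

```text
t14.10 pos [0.5533 0.237  0.0639] zax world xy mrad [-1.7 -7.3] tool-axes tilt (down in tool xy) [0.5 7.5] yaw 162.98 j [-0.595  0.603  0.174  1.84  -0.142  0.715  0.93 ] tau [ 5.000e-02 -5.412e+01  3.070e+00 -1.886e+01  3.000e-02 -6.000e-02
  0.000e+00]
t14.10 pos [0.5533 0.237  0.0639] yaw 162.98 F [-0.2 -0.1 -0.4] w 0.0703 j [-0.6   0.6   0.17  1.84 -0.14  0.71  0.93]
tool delta mm [ 1.8 -0.1 -6.1] twist -0.02 dist 6.3
```

Call:
play_rows([
  [0.001,0,0.004,0,0.07],
  [0,0,0.003,0,0.07],
  [0,0,0.003,0,0.07],
  [0,0,0.002,0,0.07],
  [0,0,0.001,0,0.07],
])

```text
t: 14.52
tool_pos: [0.5523, 0.2372, 0.0516]
orientation: [-3.134, -0.001, 2.845]
contact_force: [-4.9, -2.8, 10.7]
grip_width: 0.0698
```

```bash
python3 -c "
from h import *
tilt();go(.5516,.2375,.07,163)
cv2.imwrite('pics/w4.png',imaging.capture('wrist')[:,:,::-1])"
```

```text
t14.52 pos [0.5523 0.2372 0.0516] zax world xy mrad [-3.3 -7.3] tool-axes tilt (down in tool xy) [-1.   7.9] yaw 162.99 j [-0.592  0.622  0.17   1.844 -0.146  0.694  0.933] tau [ -0.21 -48.76   2.63 -18.19  -0.07  -1.26  -0.13]
t14.52 pos [0.5523 0.2372 0.0516] yaw 162.99 F [-4.9 -2.8 10.7] w 0.0698 j [-0.59  0.62  0.17  1.84 -0.15  0.69  0.93]
tool delta mm [  0.8  -0.1 -18.4] twist -0.01 dist 18.4
```

View pics/w4.png

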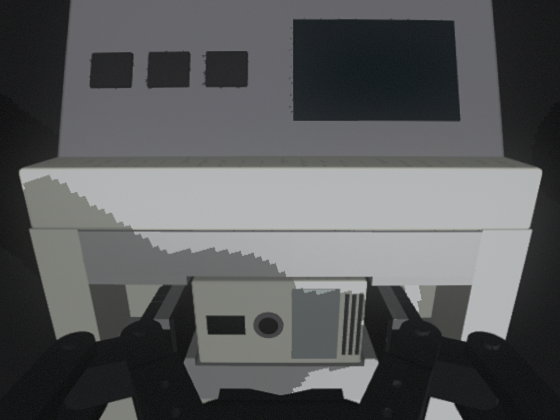

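Call:
play_rows([
  [0.001,0,-0.004,0,0.07],
  [0,0,-0.006,0,0.07],
  [0,0,-0.006,0,0.07],
  [0,0,-0.004,0,0.07],
  [0,0,-0.001,0,0.07],
])

```text
t: 14.98
tool_pos: [0.5523, 0.2381, 0.0755]
orientation: [-3.135, 0.001, 2.845]
contact_force: [0.2, -0.6, 0.5]
grip_width: 0.0702
```

```bash
python3 -c "
from h import *
tilt();go(.5516,.2375,.0735,163)"
```

```text
t14.98 pos [0.5523 0.2381 0.0755] zax world xy mrad [-1.1 -6.1] tool-axes tilt (down in tool xy) [0.7 6.2] yaw 162.99 j [-0.6    0.585  0.177  1.839 -0.138  0.734  0.926] tau [-2.000e-02 -5.252e+01  2.860e+00 -1.869e+01  2.000e-02  7.000e-02
 -0.000e+00]
t14.98 pos [0.5523 0.2381 0.0755] yaw 162.99 F [ 0.2 -0.6  0.5] w 0.0702 j [-0.6   0.58  0.18  1.84 -0.14  0.73  0.93]
tool delta mm [ 0.4 -0.8  2. ] twist -0.01 dist 2.2
```

Call:
play_rows([
  [0,-0.001,0.002,0,0.066],
  [0,0,0.001,0,0.062],
  [0,0,0,0,0.058],
  [0,0,0,0,0.055],
  [0,0,0,0,0.055],
], grip_force=30)

```text
t: 15.4
tool_pos: [0.5526, 0.2375, 0.0736]
orientation: [-3.137, 0.002, 2.845]
contact_force: [-0.4, 0.6, 3.4]
grip_width: 0.0608
```

```bash
python3 -c "
from h import *
tilt();go(.5516,.2375,.0735,163)"
```

```text
t15.40 pos [0.5526 0.2375 0.0736] zax world xy mrad [ 0.5 -5.1] tool-axes tilt (down in tool xy) [2.  4.7] yaw 163.00 j [-0.598  0.587  0.176  1.84  -0.139  0.728  0.928] tau [ 6.000e-02 -5.114e+01  2.830e+00 -1.828e+01 -0.000e+00 -2.200e-01
 -1.000e-02]
t15.40 pos [0.5526 0.2375 0.0736] yaw 163.00 F [-0.4  0.6  3.4] w 0.0608 j [-0.6   0.59  0.18  1.84 -0.14  0.73  0.93]
tool delta mm [ 1.  -0.3  0.1] twist 0.00 dist 1.0
```

Call:
play_rows([
  [0,0,-0.004,0,0.055],
  [0,0,-0.008,0,0.055],
  [0,0,-0.012,0,0.055],
  [0,0,-0.014,0,0.055],
  [0,0,-0.012,0,0.055],
])

```text
t: 15.82
tool_pos: [0.5502, 0.2364, 0.1233]
orientation: [-3.131, -0.003, 2.845]
contact_force: [0.1, -0.4, -0.7]
grip_width: 0.0609
```

```bash
python3 -c "
from h import *
tilt();go(.49,.02,.13,163)
cv2.imwrite('pics/w5.png',imaging.capture('wrist')[:,:,::-1])"
```

```text
t15.82 pos [0.5502 0.2364 0.1233] zax world xy mrad [-6.3 -9. ] tool-axes tilt (down in tool xy) [-3.4 10.5] yaw 162.98 j [-0.611  0.516  0.192  1.82  -0.121  0.828  0.913] tau [ 2.000e-01 -4.941e+01  2.660e+00 -2.016e+01 -3.000e-02 -2.100e-01
  4.000e-02]
t15.82 pos [0.5502 0.2364 0.1233] yaw 162.98 F [ 0.1 -0.4 -0.7] w 0.0609 j [-0.61  0.52  0.19  1.82 -0.12  0.83  0.91]
tool delta mm [  -5.8 -224.6   -4.4] twist -0.02 dist 224.7
```

View pics/w5.png

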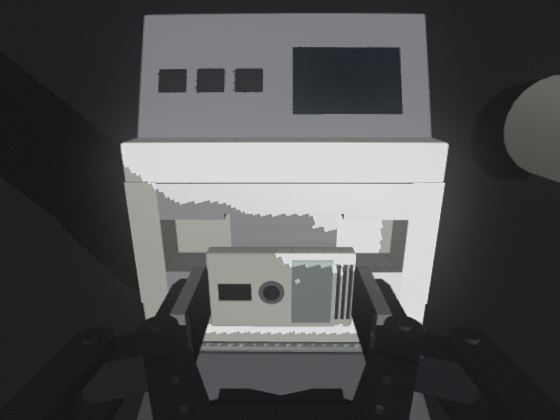

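Call:
play_rows([
  [0,-0.012,-0.004,0,0.055],
  [0,-0.02,-0.002,0,0.055],
  [-0.001,-0.024,0,0,0.055],
  [-0.001,-0.024,0,0,0.055],
  [-0.001,-0.024,0,0,0.055],
])

```text
t: 16.28
tool_pos: [0.5238, 0.1379, 0.1359]
orientation: [-3.14, 0.004, 2.855]
contact_force: [0.7, -0.9, 0.3]
grip_width: 0.0609
```

Call:
play_rows([
  [-0.001,-0.024,0,0,0.055],
  [-0.001,-0.024,0,0,0.055],
  [-0.001,-0.024,0,0,0.055],
  [0,-0.018,0.004,0,0.055],
  [0,-0.01,0.006,0,0.055],
])

```text
t: 16.7
tool_pos: [0.4936, 0.029, 0.128]
orientation: [-3.139, 0.005, 2.848]
contact_force: [-0.1, 0.2, -0.6]
grip_width: 0.0611
```

```bash
python3 -c "
from h import *
tilt();go(.49,.02,-.004,163)"
```

```text
t16.70 pos [0.4936 0.029  0.128 ] zax world xy mrad [ 4.1 -3.7] tool-axes tilt (down in tool xy) [5.  2.3] yaw 163.19 j [-0.328  0.351  0.237  2.079 -0.117  0.72   1.26 ] tau [ -1.11 -40.27   2.12 -19.34   0.08   0.24  -0.19]
t16.70 pos [0.4936 0.029  0.128 ] yaw 163.19 F [-0.1  0.2 -0.6] w 0.0611 j [-0.33  0.35  0.24  2.08 -0.12  0.72  1.26]
tool delta mm [  1.5  -9.3 132. ] twist 0.19 dist 132.3
```

Tilt is 5 mrad; descend gently.

Call:
play_rows([
  [0,0,0.012,0,0.055],
  [0,0,0.018,0,0.055],
  [0,0,0.02,0,0.055],
  [0,0,0.018,0,0.055],
  [0,0,0.015,0,0.055],
])

```text
t: 17.12
tool_pos: [0.4926, 0.0195, 0.0464]
orientation: [-3.141, 0.012, 2.837]
contact_force: [0.7, 0.2, -0.8]
grip_width: 0.0611
```

```bash
python3 -c "
from h import *
tilt();go(.49,.02,-.004,163)"
```

```text
t17.12 pos [0.4926 0.0195 0.0464] zax world xy mrad [10.9 -4.5] tool-axes tilt (down in tool xy) [11.7  1.1] yaw 162.53 j [-0.276  0.495  0.199  2.121 -0.176  0.53   1.317] tau [ -0.41 -45.47   2.91 -14.64   0.14   0.33  -0.11]
t17.12 pos [0.4926 0.0195 0.0464] yaw 162.53 F [ 0.7  0.2 -0.8] w 0.0611 j [-0.28  0.5   0.2   2.12 -0.18  0.53  1.32]
tool delta mm [ 3.2 -0.2 50.3] twist -0.47 dist 50.4
```

Call:
play_rows([
  [0,0,0.011,0,0.055],
  [0,0,0.01,0,0.055],
  [0,0,0.008,0,0.055],
  [0,0,0.006,0,0.055],
  [0,0,0.003,0,0.055],
])

```text
t: 17.53
tool_pos: [0.4895, 0.0159, 0.0048]
orientation: [-3.138, 0.008, 2.834]
contact_force: [-0.6, 0.3, -0.1]
grip_width: 0.061
```

```bash
python3 -c "
from h import *
tilt();go(.49,.02,-.004,163)"
```

```text
t17.53 pos [0.4895 0.0159 0.0048] zax world xy mrad [ 6.5 -6.1] tool-axes tilt (down in tool xy) [8.1 3.8] yaw 162.37 j [-0.246  0.576  0.171  2.13  -0.201  0.444  1.343] tau [-7.000e-02 -4.592e+01  2.560e+00 -1.228e+01  2.000e-02 -1.000e-02
 -0.000e+00]
t17.53 pos [0.4895 0.0159 0.0048] yaw 162.37 F [-0.6  0.3 -0.1] w 0.0610 j [-0.25  0.58  0.17  2.13 -0.2   0.44  1.34]
tool delta mm [0.8 4.1 8.8] twist -0.63 dist 9.7
```

Call:
play_rows([
  [0,0,0.003,0,0.055],
  [0,0,0.002,0,0.055],
  [0,0,0.002,0,0.055],
  [0,0,0.001,0,0.055],
  [0,0,0.0005,0,0.055],
])

```text
t: 17.95
tool_pos: [0.4905, 0.0158, -0.0037]
orientation: [-3.139, 0.01, 2.834]
contact_force: [-0.2, -0.6, 0.6]
grip_width: 0.061
```

```bash
python3 -c "
from h import *
tilt();go(.49,.02,-.004,163)"
```

```text
t17.95 pos [ 0.4905  0.0158 -0.0037] zax world xy mrad [ 8.5 -5.9] tool-axes tilt (down in tool xy) [9.9 3. ] yaw 162.38 j [-0.24   0.593  0.164  2.13  -0.206  0.425  1.348] tau [ 1.000e-02 -4.619e+01  2.460e+00 -1.181e+01  1.000e-02 -3.000e-02
  0.000e+00]
t17.95 pos [ 0.4905  0.0158 -0.0037] yaw 162.38 F [-0.2 -0.6  0.6] w 0.0610 j [-0.24  0.59  0.16  2.13 -0.21  0.43  1.35]
tool delta mm [1.7 3.9 0.3] twist -0.62 dist 4.2
```

Call:
play_rows([
  [0,0,0.0015,0,0.055],
  [0,0,0.001,0,0.055],
  [0,0,0.0005,0,0.055],
  [0,0,0.0005,0,0.055],
  [0,0,0,0,0.055],
])

```text
t: 18.37
tool_pos: [0.4911, 0.0159, -0.0035]
orientation: [-3.14, 0.011, 2.834]
contact_force: [0.2, -0.5, 0.3]
grip_width: 0.0613
```

Call:
play_rows([
  [0,0,0.001,0,0.055],
  [0,0,0.001,0,0.055],
  [0,0,0.001,0,0.055],
  [0,0,0.001,0,0.055],
  [0,0,0.001,0,0.055],
])

```text
t: 18.78
tool_pos: [0.4913, 0.0159, -0.0039]
orientation: [-3.141, 0.009, 2.834]
contact_force: [-4.4, -0.2, 15.5]
grip_width: 0.061
```

```bash
python3 -c "
from h import *
tilt();go(.49,.02,-.004,163)
cv2.imwrite('pics/w6.png',imaging.capture('wrist')[:,:,::-1])"
```

```text
t18.78 pos [ 0.4913  0.0159 -0.0039] zax world xy mrad [ 8.5 -2.8] tool-axes tilt (down in tool xy) [9.  0.1] yaw 162.39 j [-0.235  0.594  0.16   2.128 -0.209  0.426  1.351] tau [ -0.06 -40.33   1.85 -11.88  -0.16  -1.32   0.05]
t18.78 pos [ 0.4913  0.0159 -0.0039] yaw 162.39 F [-4.4 -0.2 15.5] w 0.0610 j [-0.23  0.59  0.16  2.13 -0.21  0.43  1.35]
tool delta mm [2.5 3.5 0.1] twist -0.61 dist 4.3
```

View pics/w6.png

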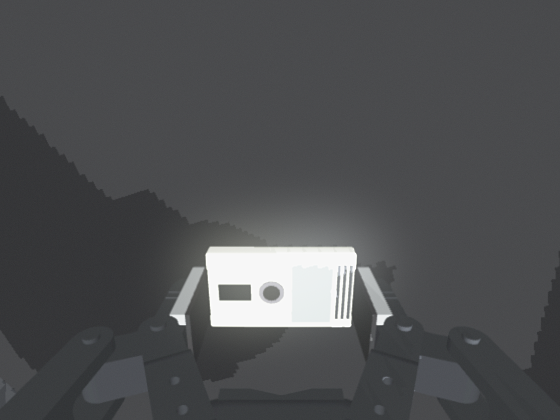

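Call:
play_rows([
  [0,0,0,0,0.064],
  [0,0,0,0,0.066],
  [0,0,0,0,0.07],
  [0,0,0,0,0.075],
  [0,0,0,0,0.08],
])

```text
t: 19.25
tool_pos: [0.4919, 0.0162, -0.0039]
orientation: [3.141, 0.01, 2.834]
contact_force: [0.0, 0.2, 0.4]
grip_width: 0.0802
```

Call:
play_rows([
  [0,0,-0.008,0,0.08],
  [0,0,-0.014,0,0.08],
  [0,0,-0.016,0,0.08],
  [0,0,-0.016,0,0.08],
  [0,0,-0.016,0,0.08],
])

```text
t: 19.67
tool_pos: [0.4879, 0.0159, 0.0661]
orientation: [-3.138, 0.002, 2.834]
contact_force: [-0.9, -0.4, -0.7]
grip_width: 0.08
```

Call:
play_rows([
  [0,0,-0.016,2,0.075],
  [0,0,-0.016,5,0.07],
  [0,0,-0.014,7,0.07],
  [0,0,-0.008,7,0.07],
  [0,0,0,7,0.07],
])

```text
t: 20.08
tool_pos: [0.4892, 0.0162, 0.1283]
orientation: [3.138, 0.005, 2.331]
contact_force: [-0.0, -0.0, -0.5]
grip_width: 0.0703
```

```bash
python3 -c "
from h import *
c=imaging.calibration('wrist')
im=imaging.capture('wrist')[:,:,::-1];cv2.imwrite('pics/w7.png',im)
tilt();go(.49,.016,.12,72.4)
m=(cv2.cvtColor(im,cv2.COLOR_BGR2GRAY)>150).astype(np.uint8)
cs,_=cv2.findContours(m,0,2)
for k in cs:
    if cv2.contourArea(k)>800:
        r=cv2.minAreaRect(k);b=cv2.boxPoints(r);P=plane(b,c,.008);print(b.round(1).tolist(),P.mean(0),[np.linalg.norm(P[i]-P[i-1]).round(4) for i in range(4)],np.degrees(np.arctan2(*(P[1]-P[0])[1::-1])))
"
```

```text
t20.13 pos [0.489  0.0162 0.1278] zax world xy mrad [ 6.  -1.3] tool-axes tilt (down in tool xy) [ 5.1 -3.5] yaw 133.25 j [-0.417  0.351  0.373  2.099 -0.19   0.716  0.834] tau [-6.000e-01 -3.788e+01  2.800e+00 -1.848e+01 -2.000e-02  7.000e-02
 -9.000e-02]
t20.13 pos [0.489  0.0162 0.1278] yaw 133.25 F [0.6 0.7 0.4] w 0.0699 j [-0.42  0.35  0.37  2.1  -0.19  0.72  0.83]
tool delta mm [-0.7  0.6  7.8] twist 60.85 dist 7.9
[[235.3000030517578, 198.89999389648438], [305.79998779296875, 161.3000030517578], [327.3999938964844, 201.6999969482422], [256.8999938964844, 239.3000030517578]] [0.49099705 0.01597531 0.008     ] [np.float64(0.0378), np.float64(0.0616), np.float64(0.0364), np.float64(0.0641)] 72.15628225367608
[[484.0, 0.0], [559.0, 0.0], [559.0, 223.0], [484.0, 223.0]] [0.57787891 0.18330603 0.008     ] [np.float64(0.1618), np.float64(0.052), np.float64(0.1657), np.float64(0.063)] 45.16120279999932
```

View pics/w7.png

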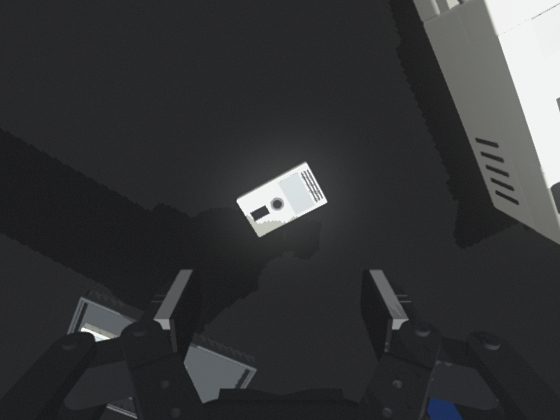

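Call:
play_rows([
  [0,0,0,7,0.06],
  [0,0,0.002,7,0.055],
  [0,0,0.004,7,0.052],
  [0,0,0.006,7,0.052],
  [0,0,0.008,7,0.052],
])

```text
t: 20.55
tool_pos: [0.4896, 0.0168, 0.1102]
orientation: [3.132, 0.0, 1.713]
contact_force: [-0.3, -0.1, -0.2]
grip_width: 0.0518
```

Call:
play_rows([
  [0,0,0.01,7,0.052],
  [0,0,0.01,6,0.052],
  [0,0,0.01,4,0.052],
  [0,0,0.008,2,0.052],
  [0,0,0.006,0,0.052],
])

```text
t: 20.97
tool_pos: [0.489, 0.0176, 0.0643]
orientation: [3.134, -0.003, 1.375]
contact_force: [0.4, 0.1, -0.7]
grip_width: 0.0522
```

```bash
python3 -c "
from h import *
tilt();go(.489,.0103,.0015,72.2)
"
```

```text
t20.97 pos [0.489  0.0176 0.0643] zax world xy mrad [8.3 1.4] tool-axes tilt (down in tool xy) [-3.  -7.9] yaw 78.77 j [-0.533  0.496  0.525  2.139 -0.437  0.602  0.108] tau [-6.000e-01 -4.108e+01  6.420e+00 -1.495e+01  3.000e-02  1.000e-01
 -4.100e-01]
t20.97 pos [0.489  0.0176 0.0643] yaw 78.77 F [ 0.4  0.1 -0.7] w 0.0522 j [-0.53  0.5   0.53  2.14 -0.44  0.6   0.11]
tool delta mm [-7.4  0.9 62.8] twist 6.57 dist 63.2
```

Call:
play_rows([
  [-0.002,0,0.01,3,0.052],
  [-0.002,0,0.012,2,0.052],
  [-0.002,0,0.012,1,0.052],
  [-0.001,0,0.01,0.5,0.052],
  [0,0,0.007,0,0.052],
])

```text
t: 21.38
tool_pos: [0.488, 0.0116, 0.0108]
orientation: [3.134, -0.006, 1.272]
contact_force: [0.4, 0.3, 0.0]
grip_width: 0.0518
```

```bash
python3 -c "
from h import *
tilt();go(.489,.0103,.0015,72.2)
"
```

```text
t21.38 pos [0.488  0.0116 0.0108] zax world xy mrad [8.8 3.1] tool-axes tilt (down in tool xy) [-5.6 -7.5] yaw 72.85 j [-0.463  0.598  0.457  2.15  -0.552  0.498  0.117] tau [ -0.66 -44.61   6.63 -11.91   0.08   0.1   -0.15]
t21.38 pos [0.488  0.0116 0.0108] yaw 72.85 F [0.4 0.3 0. ] w 0.0518 j [-0.46  0.6   0.46  2.15 -0.55  0.5   0.12]
tool delta mm [-1.   1.3  9.3] twist 0.65 dist 9.4
```

Call:
play_rows([
  [0,0.001,0.003,0.6,0.05],
  [0,0,0.003,0,0.05],
  [0,0,0.002,0,0.05],
  [0,0,0.001,0,0.05],
  [0,0,0,0,0.05],
])

```text
t: 21.8
tool_pos: [0.489, 0.0113, 0.0002]
orientation: [3.136, -0.006, 1.264]
contact_force: [0.9, -0.3, 0.1]
grip_width: 0.0497
```

```bash
python3 -c "
from h import *
cv2.imwrite('pics/w8.png',imaging.capture('wrist')[:,:,::-1])
tilt();go(.489,.0103,.0005,72.2)
"
```

```text
t21.85 pos [4.891e-01 1.130e-02 4.000e-04] zax world xy mrad [7.8 3.8] tool-axes tilt (down in tool xy) [-6.  -6.3] yaw 72.42 j [-0.448  0.619  0.44   2.147 -0.57   0.481  0.126] tau [ 6.000e-02 -4.444e+01  6.070e+00 -1.130e+01 -1.000e-02 -2.000e-02
  1.000e-02]
t21.85 pos [4.891e-01 1.130e-02 4.000e-04] yaw 72.42 F [-0.1 -0.7 -0.4] w 0.0500 j [-0.45  0.62  0.44  2.15 -0.57  0.48  0.13]
tool delta mm [-1.   0.2 -0.1] twist 0.22 dist 1.0
```

View pics/w8.png

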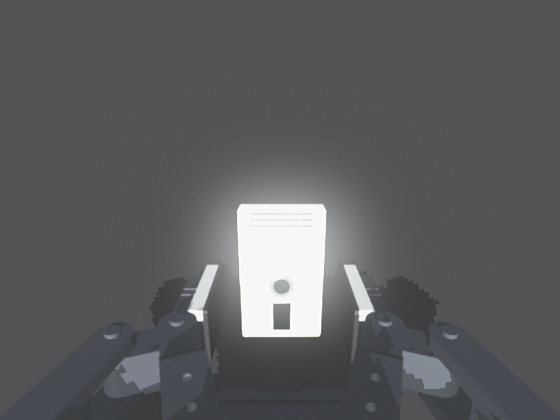

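Call:
play_rows([
  [0,0,0,0,0.045],
  [0,0,0,0,0.04],
  [0,0,0,0,0.035],
  [0,0,0,0,0.03],
  [0,0,0,0,0.03],
], grip_force=25)

```text
t: 22.27
tool_pos: [0.49, 0.0118, 0.0016]
orientation: [3.133, -0.007, 1.265]
contact_force: [0.2, -0.5, 0.4]
grip_width: 0.0348
```

Call:
play_rows([
  [0,0,-0.003,0,0.03],
  [0,0,-0.008,0,0.03],
  [0,0,-0.012,0,0.03],
  [0,0,-0.014,0,0.03],
  [0,0,-0.014,0,0.03],
])

```text
t: 22.68
tool_pos: [0.4874, 0.011, 0.0544]
orientation: [3.138, -0.005, 1.264]
contact_force: [1.0, 0.2, 0.4]
grip_width: 0.0353
```

```bash
python3 -c "
from h import *
c=imaging.calibration('top');im=imaging.capture('top')[:,:,::-1];cv2.imwrite('pics/t2.png',im)
crop(im,300,140,150,160,3.75,'pics/t2_tray.png')
cv2.imwrite('pics/w9.png',imaging.capture('wrist')[:,:,::-1])
tilt()
# tray geometry
T0=np.array([.5187,-.1875,0]);a=np.radians(16.5);X=np.array([np.cos(a),np.sin(a),0]);Y=np.array([-X[1],X[0],0])
for nm,cc in(('top',c),('scene',imaging.calibration('scene'))):
  print(nm,proj([T0+sx*.08*X+sy*.052*Y+[0,0,.016] for sx,sy in((1,1),(1,-1),(-1,-1),(-1,1))],cc).round(1).tolist())
# decoy corners in top (crop coords)
d=np.array([[128,68],[217,35],[277,170],[190,207]])/3.75+[300,140]
print(plane(d,c,.016), (plane(d,c,.016)-T0)@np.c_[X,Y])
"
```

```text
t22.78 pos [0.4892 0.0112 0.0558] zax world xy mrad [9.4 4.4] tool-axes tilt (down in tool xy) [-7.1 -7.7] yaw 72.44 j [-0.529  0.517  0.54   2.143 -0.482  0.589  0.052] tau [ -0.22 -41.37   6.5  -13.95   0.18   0.3   -0.16]
top [[316.3, 216.4], [348.8, 206.6], [364.8, 257.0], [332.0, 267.1]]
scene [[232.6, 263.3], [214.9, 295.8], [149.7, 281.4], [171.5, 251.3]]
[[ 0.76090358 -0.17233449  0.016     ]
 [ 0.78846698 -0.24658451  0.016     ]
 [ 0.67557898 -0.29327013  0.016     ]
 [ 0.64528197 -0.22106775  0.016     ]] [[ 0.23653681 -0.05424854]
 [ 0.241877   -0.13326935]
 [ 0.12037832 -0.14597053]
 [ 0.11183553 -0.06813664]]
```

View pics/t2_tray.png

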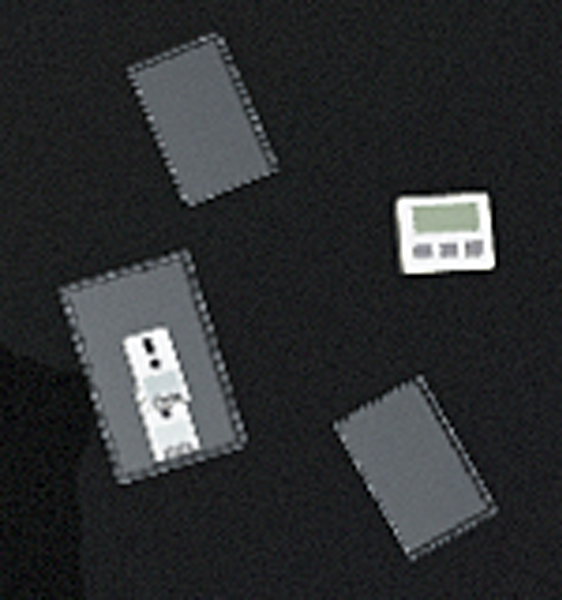

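View pics/w9.png

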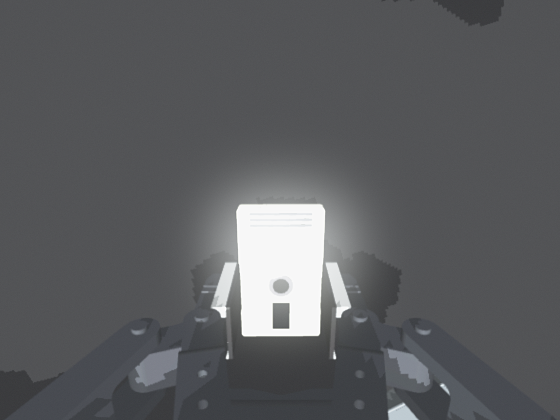

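```bash
cat >> h.py <<'E'
T0=np.array([.5187,-.1875,0]);_a=np.radians(16.5);X=np.array([np.cos(_a),np.sin(_a),0]);Y=np.array([-X[1],X[0],0])
def twpath(x,y,z,yaw1,n=20):
    s=readout.observe();p=s['tool_pos'];y0=np.degrees(s['orientation'][2]);d=np.array([x,y,z])-p
    w=np.ones(n);w[0]=w[-1]=.4;w[1]=w[-2]=.7;w/=w.sum();ps=y0
    dy=yaw1-y0
    for i in range(n):
        a=np.radians(ps);v=d*w[i]*1e3
        print(i,'[%.1f,%.1f,%.1f, %.1f]'%(v[0]*np.cos(a)+v[1]*np.sin(a),v[0]*np.sin(a)-v[1]*np.cos(a),-v[2],-dy*w[i]))
        ps+=dy*w[i]
E
python3 -c "
from h import *
p=T0+.111*X+.02*Y;print(p)
twpath(p[0],p[1],.09,196.5,20)
"
```

```text
[ 0.61944868 -0.1367979   0.        ]
0 [-2.2,3.7,-0.8, -2.7]
1 [-4.2,6.3,-1.3, -4.8]
2 [-6.8,8.5,-1.9, -6.8]
3 [-7.7,7.6,-1.9, -6.8]
4 [-8.6,6.6,-1.9, -6.8]
5 [-9.3,5.6,-1.9, -6.8]
6 [-9.9,4.4,-1.9, -6.8]
7 [-10.3,3.2,-1.9, -6.8]
8 [-10.7,2.0,-1.9, -6.8]
9 [-10.8,0.7,-1.9, -6.8]
10 [-10.8,-0.6,-1.9, -6.8]
11 [-10.7,-1.9,-1.9, -6.8]
12 [-10.4,-3.1,-1.9, -6.8]
13 [-9.9,-4.3,-1.9, -6.8]
14 [-9.3,-5.5,-1.9, -6.8]
15 [-8.6,-6.6,-1.9, -6.8]
16 [-7.8,-7.5,-1.9, -6.8]
17 [-6.8,-8.4,-1.9, -6.8]
18 [-4.1,-6.4,-1.3, -4.8]
19 [-2.0,-3.8,-0.8, -2.7]
```

Call:
play_rows([
  [-0.002,0.004,-0.002,-2.7,0.03],
  [-0.004,0.006,-0.003,-4.8,0.03],
  [-0.007,0.0085,-0.004,-6.8,0.03],
  [-0.0077,0.0076,-0.004,-6.8,0.03],
  [-0.0086,0.0066,-0.004,-6.8,0.03],
])

```text
t: 23.2
tool_pos: [0.5173, -0.0193, 0.0745]
orientation: [3.133, -0.004, 1.776]
contact_force: [0.7, 0.6, -0.6]
grip_width: 0.0351
```

Call:
play_rows([
  [-0.0093,0.0056,-0.004,-6.8,0.03],
  [-0.0099,0.0044,-0.004,-6.8,0.03],
  [-0.0103,0.0032,-0.003,-6.8,0.03],
  [-0.0107,0.002,-0.002,-6.8,0.03],
  [-0.0108,0.0007,-0.001,-6.8,0.03],
])

```text
t: 23.62
tool_pos: [0.5553, -0.0605, 0.0904]
orientation: [3.133, 0.002, 2.4]
contact_force: [0.1, -0.2, -0.1]
grip_width: 0.0348
```

```bash
python3 -c "
from h import *
tilt()
p=T0+.111*X+.02*Y
twpath(p[0],p[1],.09,196.5,10)
"
```

```text
t23.62 pos [ 0.5553 -0.0605  0.0904] zax world xy mrad [7.5 5.3] tool-axes tilt (down in tool xy) [ 1.9 -8.9] yaw 137.52 j [-0.167  0.506  0.277  1.952 -0.215  0.704  1.07 ] tau [ -2.26 -48.21   4.85 -17.61  -0.27  -0.11  -1.48]
0 [-4.8,-0.6,0.0, -2.9]
1 [-8.4,-1.5,0.0, -5.0]
2 [-11.7,-3.2,0.0, -7.2]
3 [-11.2,-4.7,0.0, -7.2]
4 [-10.6,-6.0,0.0, -7.2]
5 [-9.7,-7.3,0.0, -7.2]
6 [-8.7,-8.5,0.0, -7.2]
7 [-7.6,-9.5,0.0, -7.2]
8 [-4.4,-7.3,0.0, -5.0]
9 [-2.2,-4.4,0.0, -2.9]
```

Call:
play_rows([
  [-0.0095,-0.001,0,-6,0.03],
  [-0.0105,-0.002,0,-6.5,0.03],
  [-0.0107,-0.003,0,-6.8,0.03],
  [-0.0104,-0.0045,0,-6.8,0.03],
  [-0.01,-0.006,0,-6.8,0.03],
])

```text
t: 24.03
tool_pos: [0.5933, -0.1019, 0.0911]
orientation: [3.136, 0.006, 3.004]
contact_force: [-0.6, -0.1, 0.0]
grip_width: 0.0351
```

```bash
python3 -c "
from h import *
tilt()
p=T0+.111*X+.02*Y
twpath(p[0],p[1],.07,196.5,6)
"
```

```text
t24.03 pos [ 0.5933 -0.1019  0.0911] zax world xy mrad [6.4 4.9] tool-axes tilt (down in tool xy) [ 5.7 -5.7] yaw 172.12 j [ 0.021  0.557  0.127  1.835 -0.107  0.75   1.64 ] tau [ -1.97 -53.38   3.22 -18.78  -0.28  -0.15  -1.48]
0 [-2.9,-3.0,2.0, -2.3]
1 [-4.9,-5.4,3.5, -4.1]
2 [-6.4,-8.2,5.0, -5.8]
3 [-5.6,-8.8,5.0, -5.8]
4 [-3.3,-6.5,3.5, -4.1]
5 [-1.6,-3.8,2.0, -2.3]
```

Call:
play_rows([
  [-0.006,-0.006,0,-6,0.03],
  [-0.006,-0.0075,0.002,-5.5,0.03],
  [-0.0055,-0.0085,0.004,-5,0.03],
  [-0.0045,-0.007,0.004,-4,0.03],
  [-0.001,-0.003,0.003,-2,0.03],
])

```text
t: 24.45
tool_pos: [0.6191, -0.1371, 0.0783]
orientation: [3.141, 0.008, -2.864]
contact_force: [0.4, -0.7, -0.6]
grip_width: 0.035
```

```bash
python3 -c "
from h import *
tilt()
p=T0+.111*X+.02*Y
go(p[0],p[1],.0176,196.5)
c=imaging.calibration('wrist');np.save('c10.npy',c)
cv2.imwrite('pics/w10.png',imaging.capture('wrist')[:,:,::-1])
print(proj([T0+sx*.08*X+sy*.052*Y+[0,0,.016] for sx,sy in((1,1),(1,-1),(-1,-1),(-1,1))],c).round(1).tolist())
print(proj([T0+sx*.08*X+sy*.052*Y+[0,0,.0] for sx,sy in((1,1),(1,-1),(-1,-1),(-1,1))],c).round(1).tolist())
"
```

```text
t24.45 pos [ 0.6191 -0.1371  0.0783] zax world xy mrad [7.2 3. ] tool-axes tilt (down in tool xy) [ 7.7 -1. ] yaw -164.11 j [ 0.148  0.618  0.026  1.753 -0.028  0.764  2.037] tau [-6.900e-01 -5.646e+01  6.400e-01 -1.995e+01 -6.000e-02  3.000e-02
 -1.300e-01]
t24.45 pos [ 0.6191 -0.1371  0.0783] yaw -164.11 F [ 0.4 -0.7 -0.6] w 0.0350 j [ 0.15  0.62  0.03  1.75 -0.03  0.76  2.04]
tool delta mm [ 0.1  0.1 60.7] twist -0.61 dist 60.7
[[334.2, 177.9], [159.6, 179.9], [123.5, -149.7], [345.1, -154.9]]
[[330.6, 171.9], [167.7, 173.7], [136.3, -130.6], [339.7, -135.0]]
```

View pics/w10.png

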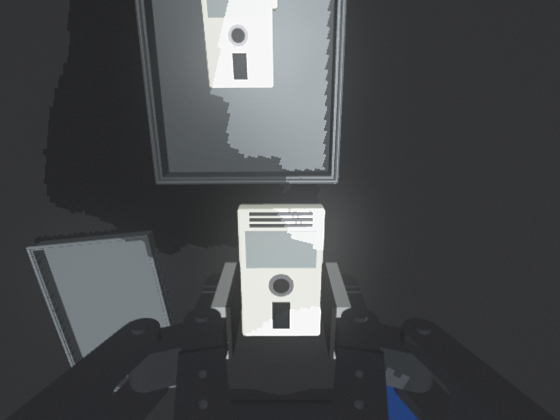

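```bash
python3 -c "
from h import *
c=np.load('c10.npy',allow_pickle=True).item()
im=cv2.imread('pics/w10.png');crop(im,130,0,230,200,3.4,'pics/w10c.png')
e=c['eye']-T0;print('eye tray',e@X,e@Y,e[2])
f=lambda q:np.c_[(q-T0)@X,(q-T0)@Y]*1e3
for z in(.0108,.003):
  P=plane([[210.5,87],[273,86.5]],c,z);print(z,f(P).round(1),P.mean(0), np.linalg.norm(P[0]-P[1]))
print('rim',f(plane([[156,186],[339,184]],c,.016)).round(1))
"
```

```text
eye tray 0.02899352860623322 0.02062188317656429 0.2207231666723923
0.0108 [[ 27.9 -18.7]
 [ 28.1  16.5]] [ 0.54583714 -0.18064744  0.0108    ] 0.03520981866548158
0.003 [[ 27.8 -20.2]
 [ 28.   16.3]] [ 0.54603015 -0.18143347  0.003     ] 0.036518090591558985
rim [[ 83.7 -54.6]
 [ 83.8  55. ]]
```

View pics/w10c.png

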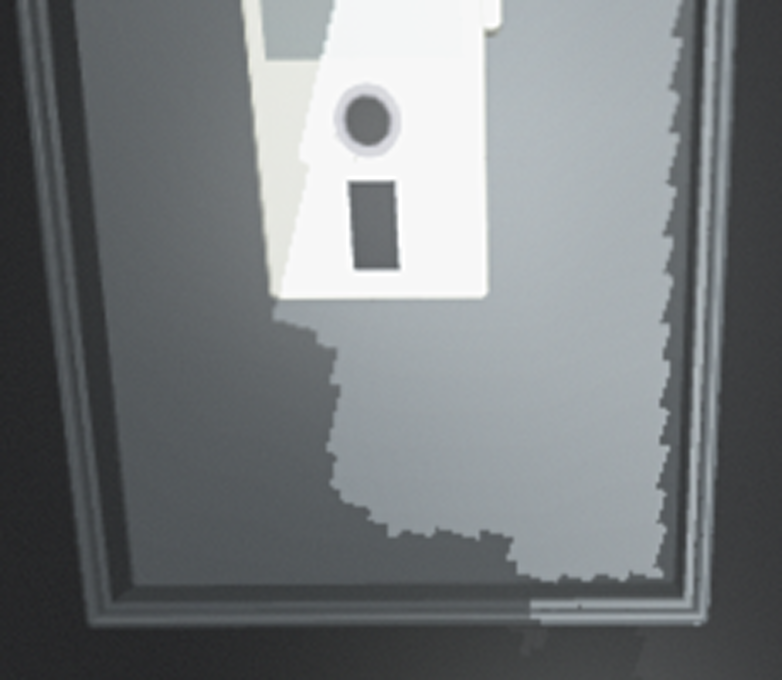

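Call:
play_rows([
  [0,0,0.008,-0.3,0.03],
  [0,0,0.012,-0.3,0.03],
  [0,0,0.013,0,0.03],
  [0,0,0.012,0,0.03],
  [0,0,0.007,0,0.03],
])

```text
t: 24.92
tool_pos: [0.6184, -0.1368, 0.0219]
orientation: [3.141, 0.007, -2.856]
contact_force: [0.3, 0.3, -0.4]
grip_width: 0.0352
```

```bash
python3 -c "
from h import *
tilt()
p=T0+.111*X+.02*Y
go(p[0],p[1],.0176,196.5)
"
```

```text
t24.92 pos [ 0.6184 -0.1368  0.0219] zax world xy mrad [6.5 2.5] tool-axes tilt (down in tool xy) [ 7.  -0.6] yaw -163.66 j [ 0.151  0.7    0.021  1.768 -0.028  0.668  2.045] tau [ 1.500e-01 -5.968e+01  7.300e-01 -1.855e+01  1.000e-02  1.000e-02
  0.000e+00]
t24.92 pos [ 0.6184 -0.1368  0.0219] yaw -163.66 F [ 0.3  0.3 -0.4] w 0.0352 j [ 0.15  0.7   0.02  1.77 -0.03  0.67  2.05]
tool delta mm [-1.  -0.3  4.3] twist -0.16 dist 4.4
```

Call:
play_rows([
  [-0.0005,0,0.003,0,0.03],
  [0,0,0.0025,0,0.03],
  [0,0,0.0025,0,0.03],
  [0,0,0.002,0,0.03],
  [0,0,0.002,0,0.03],
])

```text
t: 25.33
tool_pos: [0.62, -0.1356, 0.0091]
orientation: [3.141, 0.006, -2.855]
contact_force: [-2.7, 0.6, 7.3]
grip_width: 0.0353
```

```bash
python3 -c "
from h import *
tilt()
p=T0+.111*X+.02*Y
go(p[0],p[1],.012,196.5)
im=imaging.capture('wrist')[:,:,::-1];cv2.imwrite('pics/w11.png',im)
im=imaging.capture('scene')[:,:,::-1];crop(im,140,240,120,65,6.5,'pics/s11.png')
"
```

```text
t25.33 pos [ 0.62   -0.1356  0.0091] zax world xy mrad [6.  2.1] tool-axes tilt (down in tool xy) [ 6.4 -0.3] yaw -163.60 j [ 0.149  0.721  0.021  1.765 -0.028  0.65   2.044] tau [-2.100e-01 -5.472e+01  4.800e-01 -1.686e+01 -5.000e-02 -7.700e-01
  2.000e-02]
t25.33 pos [ 0.62   -0.1356  0.0091] yaw -163.60 F [-2.7  0.6  7.3] w 0.0353 j [ 0.15  0.72  0.02  1.77 -0.03  0.65  2.04]
tool delta mm [ 0.8 -1.  -2.9] twist -0.10 dist 3.2
```

View pics/w11.png

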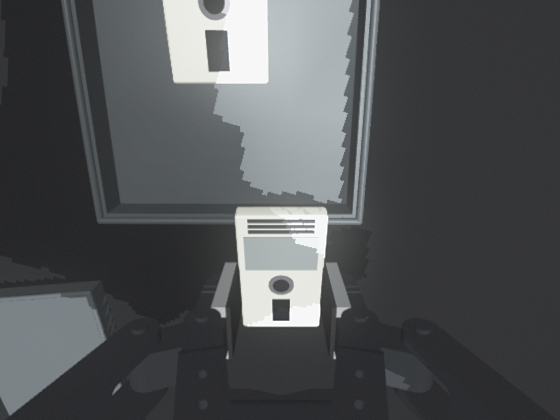

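View pics/s11.png

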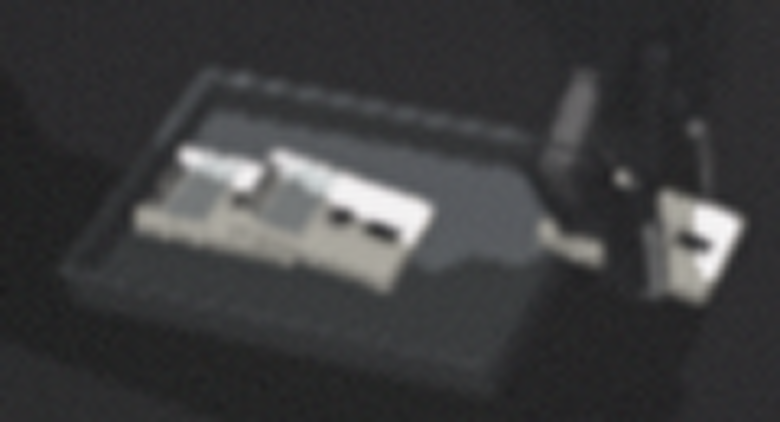

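```bash
cat >> h.py <<'E'
def cartpnp(im,c,roi=(225,200,340,345),thr=120,dbg=None):
    x0,y0,x1,y1=roi
    g=cv2.cvtColor(im,cv2.COLOR_BGR2GRAY)[y0:y1,x0:x1]
    m=(g>thr).astype(np.uint8);m=cv2.morphologyEx(m,cv2.MORPH_CLOSE,np.ones((25,25)))
    k=max(cv2.findContours(m,0,2)[0],key=cv2.contourArea)
    h=cv2.convexHull(k);eps=1
    while True:
        q=cv2.approxPolyDP(h,eps,True)
        if len(q)<=4: break
        eps+=.5
    q=q.reshape(-1,2)+[x0,y0];return q
def lean(corn,c):
    # corners: labelL,labelR,windowR,windowL as seen (label up in image)
    obj=np.array([[.031,.018,0],[.031,-.018,0],[-.031,-.018,0],[-.031,.018,0]])
    ok,rv,tv=cv2.solvePnP(obj,np.float64(corn).reshape(-1,1,2),K(c),np.array([c['k1'],0,0,0.]))
    M=rpy(c['rotation'])@cv2.Rodrigues(rv)[0];p=rpy(c['rotation'])@tv.ravel()+c['eye']
    return M,p
E
python3 -c "
from h import *
for n in('w10','w11'):
  print(n,cartpnp(cv2.imread('pics/%s.png'%n),None).tolist())
"
```

```text
w10 [[325, 200], [339, 317], [242, 344], [225, 200]]
w11 [[339, 200], [339, 317], [225, 316], [225, 200]]
```

```bash
python3 -c "
from h import *
a=cv2.imread('pics/w10.png')[195:345,225:340];b=cv2.imread('pics/w11.png')[195:345,225:340]
cv2.imwrite('pics/cmp.png',cv2.resize(np.hstack([a,b]),None,fx=3.4,fy=3.4,interpolation=cv2.INTER_CUBIC))"
```

```text
(no output)
```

View pics/cmp.png

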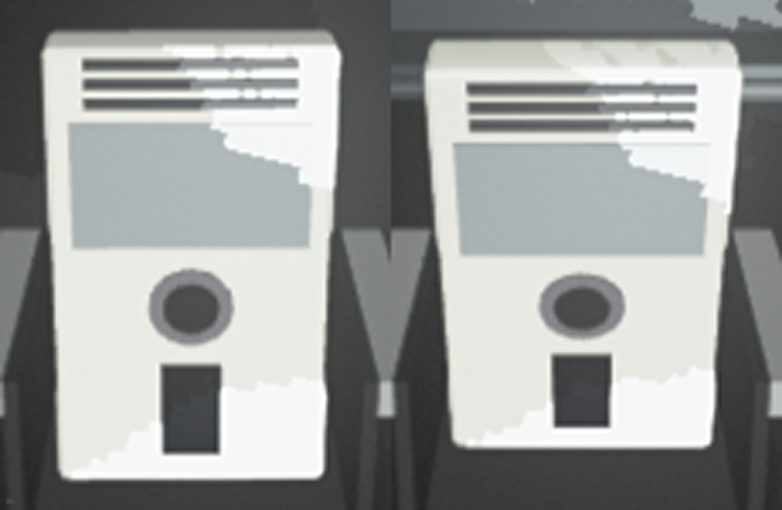

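```bash
python3 -c "
from h import *
c=np.load('c10.npy',allow_pickle=True).item();s0=[225,195]
A=np.array([[43,50],[341,48],[326,479],[60,479]])/3.4+s0
B=(np.array([[426,71],[742,69],[712,446],[453,447]])-[391,0])/3.4+s0
# camera-frame comparision: same cam-to-tool, use c for both
s=readout.observe();
for n,q in(('A',A),('B',B)):
  M,p=lean(q,c); print(n,'lean mrad',1e3*np.arcsin(M[2,0]),'roll',1e3*np.arcsin(M[2,1]),(p-np.array([.6191,-.1371,.0783]))@np.c_[X,Y,[0,0,1]])
"
```

```text
A lean mrad -14.323666349815808 roll -1.4211463758682528 [-0.00347086  0.00048921  0.00581796]
B lean mrad 202.88289254135702 roll 9.124929700206302 [-0.00449499  0.00047059  0.00763897]
```

```bash
python3 -c "
from h import *
c=imaging.calibration('wrist')
im=cv2.imread('pics/w11.png');crop(im,60,0,320,110,2.5,'pics/w11c.png')
f=lambda q:(np.c_[(q-T0)@X,(q-T0)@Y]*1e3).round(1).tolist()
for z in(.0108,.003): print(f(plane([[174,82.5],[268,82.5]],c,z)))
print('rim',f(plane([[97,223],[361,221]],c,.016)))
"
```

```text
[[28.1, -19.0], [28.3, 16.4]]
[[28.0, -21.3], [28.2, 16.1]]
rim [[82.8, -54.9], [82.0, 54.0]]
```

View pics/w11c.png

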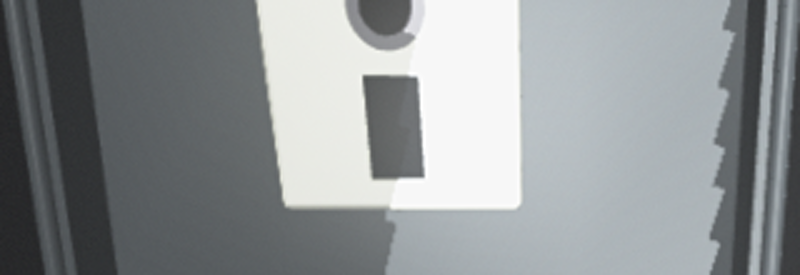

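Call:
play_rows([
  [0,0,-0.003,0,0.03],
  [0,0,-0.007,0,0.03],
  [0,0,-0.01,0,0.03],
  [0.004,0,-0.01,0,0.03],
  [0.008,0.001,-0.008,0,0.03],
])

```text
t: 25.85
tool_pos: [0.6083, -0.1367, 0.0489]
orientation: [3.141, 0.006, -2.854]
contact_force: [-0.2, -0.5, -0.6]
grip_width: 0.0352
```

```bash
python3 -c "
from h import *
tilt()
p=T0+.042*X-.0015*Y
go(p[0],p[1],.04,196.5)
"
```

```text
t25.85 pos [ 0.6083 -0.1367  0.0489] zax world xy mrad [5.9 2.8] tool-axes tilt (down in tool xy) [ 6.5 -1. ] yaw -163.50 j [ 0.153  0.647  0.021  1.788 -0.026  0.701  2.049] tau [-3.700e-01 -5.402e+01  5.400e-01 -1.895e+01 -2.000e-02  3.000e-02
 -7.000e-02]
t25.85 pos [ 0.6083 -0.1367  0.0489] yaw -163.50 F [-0.2 -0.5 -0.6] w 0.0352 j [ 0.15  0.65  0.02  1.79 -0.03  0.7   2.05]
tool delta mm [ 58.4 -24.7   8.5] twist -0.00 dist 64.0
```

Call:
play_rows([
  [0.011,-0.004,0,0,0.03],
  [0.012,-0.006,0,0,0.03],
  [0.012,-0.006,0,0,0.03],
  [0.01,-0.005,0,0,0.03],
  [0.006,-0.002,0,0,0.03],
])

```text
t: 26.27
tool_pos: [0.5608, -0.1774, 0.0518]
orientation: [-3.141, 0.009, -2.854]
contact_force: [0.1, 0.3, -0.6]
grip_width: 0.0351
```

```bash
python3 -c "
from h import *
tilt()
p=T0+.0422*X-.0018*Y
go(p[0],p[1],.0088,196.5)
"
```

```text
t26.27 pos [ 0.5608 -0.1774  0.0518] zax world xy mrad [8.8 1.5] tool-axes tilt (down in tool xy) [8.9 1. ] yaw -163.53 j [ 0.237  0.597  0.018  1.879 -0.023  0.658  2.129] tau [-1.400e+00 -5.282e+01 -1.200e-01 -1.824e+01 -5.000e-02  2.000e-02
 -4.000e-02]
t26.27 pos [ 0.5608 -0.1774  0.0518] yaw -163.53 F [ 0.1  0.3 -0.6] w 0.0351 j [ 0.24  0.6   0.02  1.88 -0.02  0.66  2.13]
tool delta mm [ 1.4  0.6 43. ] twist -0.03 dist 43.0
```

Call:
play_rows([
  [0.0005,0.001,0.003,0,0.03],
  [0,0,0.005,0,0.03],
  [0,0,0.005,0,0.03],
  [0,0,0.004,0,0.03],
  [0,0,0.001,0,0.03],
])

```text
t: 26.68
tool_pos: [0.5576, -0.179, 0.031]
orientation: [-3.141, 0.007, -2.858]
contact_force: [-0.1, 0.4, -0.3]
grip_width: 0.0352
```

```bash
python3 -c "
from h import *
tilt()
p=T0+.0422*X-.0018*Y
go(p[0],p[1],.0088,196.5)
c=imaging.calibration('wrist');np.save('c12.npy',c)
im=imaging.capture('wrist')[:,:,::-1];cv2.imwrite('pics/w12.png',im)
im=imaging.capture('scene')[:,:,::-1];crop(im,140,240,120,65,6.5,'pics/s12.png')
"
```

```text
t26.68 pos [ 0.5576 -0.179   0.031 ] zax world xy mrad [6.7 1.8] tool-axes tilt (down in tool xy) [6.9 0.1] yaw -163.78 j [ 0.241  0.628  0.018  1.888 -0.025  0.619  2.13 ] tau [ 2.300e-01 -5.402e+01  6.300e-01 -1.703e+01  1.000e-02 -7.000e-02
  0.000e+00]
t26.68 pos [ 0.5576 -0.179   0.031 ] yaw -163.78 F [-0.1  0.4 -0.3] w 0.0352 j [ 0.24  0.63  0.02  1.89 -0.02  0.62  2.13]
tool delta mm [-2.4  1.1 22.2] twist -0.28 dist 22.4
```

View pics/w12.png

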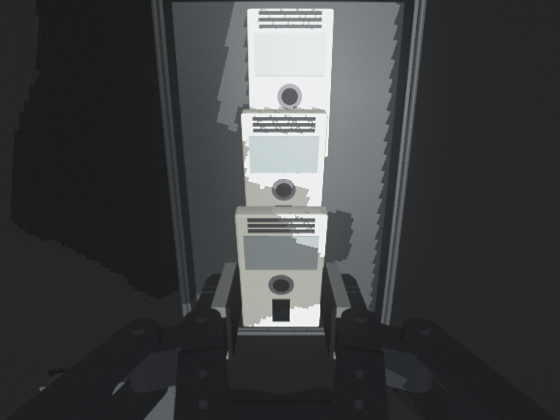

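View pics/s12.png

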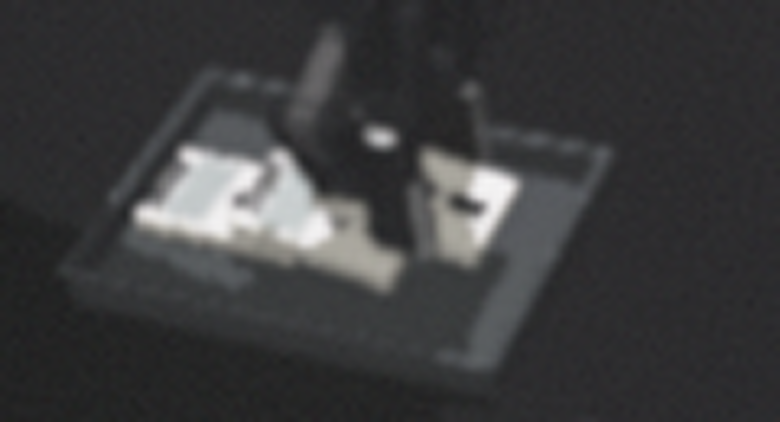

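```bash
python3 -c "
from h import *
c=np.load('c12.npy',allow_pickle=True).item()
f=lambda q:(np.c_[(q-T0)@X,(q-T0)@Y]*1e3).round(1).tolist()
print('1',f(plane([[289.5,96]],c,.011)),'2',f(plane([[284,189.5]],c,.0165)),'3',f(plane([[281,285]],c,.0385)))
print('label ends: 1',f(plane([[248,10],[333,10]],c,.011)),'2',f(plane([[243,114],[327,114]],c,.0235)))
print('3',f(plane([[236,212],[328,212]],c,.031+.0082+.0062)))
print('rim',f(plane([[186,318],[386,322],[154,0],[424,0]],c,.016)))
"
```

```text
1 [[-38.6, 1.4]] 2 [[2.4, -1.1]] 3 [[39.2, -2.7]]
label ends: 1 [[-72.8, -15.7], [-72.6, 19.2]] 2 [[-31.9, -18.0], [-31.7, 16.6]]
3 [[3.1, -19.8], [3.3, 15.5]]
rim [[72.6, -53.0], [75.6, 52.9], [-75.9, -52.6], [-75.5, 54.7]]
```

Call:
play_rows([
  [-0.0015,0.001,0.002,0,0.03],
  [-0.001,0,0.004,0,0.03],
  [-0.001,0,0.004,0,0.03],
  [0,0,0.003,0,0.03],
  [0,0,0.001,0,0.03],
])

```text
t: 27.2
tool_pos: [0.5628, -0.1754, 0.0164]
orientation: [-3.141, 0.009, -2.856]
contact_force: [0.9, -0.0, -0.1]
grip_width: 0.0352
```

```bash
python3 -c "
from h import *
tilt()
p=T0+.0429*X-.0016*Y
go(p[0],p[1],.0088,196.5)
"
```

```text
t27.20 pos [ 0.5628 -0.1754  0.0164] zax world xy mrad [8.6 1.9] tool-axes tilt (down in tool xy) [8.8 0.6] yaw -163.63 j [ 0.234  0.656  0.017  1.882 -0.025  0.596  2.125] tau [-8.000e-02 -5.469e+01  4.500e-01 -1.657e+01 -1.000e-02 -6.000e-02
 -0.000e+00]
t27.20 pos [ 0.5628 -0.1754  0.0164] yaw -163.63 F [ 0.9 -0.  -0.1] w 0.0352 j [ 0.23  0.66  0.02  1.88 -0.03  0.6   2.13]
tool delta mm [ 2.9 -0.6  7.6] twist -0.13 dist 8.1
```

Call:
play_rows([
  [0.0015,-0.0005,0.001,0,0.03],
  [0.001,0,0.001,0,0.03],
  [0,0,0.001,0,0.03],
  [0,0,0.001,0,0.03],
  [0,0,0.001,0,0.03],
])

```text
t: 27.62
tool_pos: [0.5602, -0.1768, 0.0107]
orientation: [-3.141, 0.008, -2.856]
contact_force: [-0.1, 0.0, -0.2]
grip_width: 0.035
```

```bash
python3 -c "
from h import *
tilt()
p=T0+.0429*X-.0016*Y
go(p[0],p[1],.0088,196.5)
"
```

```text
t27.62 pos [ 0.5602 -0.1768  0.0107] zax world xy mrad [8.2 1.8] tool-axes tilt (down in tool xy) [8.4 0.6] yaw -163.63 j [ 0.238  0.664  0.016  1.887 -0.025  0.584  2.129] tau [-2.000e-02 -5.454e+01  5.000e-01 -1.604e+01  0.000e+00  0.000e+00
 -0.000e+00]
t27.62 pos [ 0.5602 -0.1768  0.0107] yaw -163.63 F [-0.1  0.  -0.2] w 0.0350 j [ 0.24  0.66  0.02  1.89 -0.03  0.58  2.13]
tool delta mm [-0.1 -0.1  1.9] twist -0.13 dist 1.9
```

On target in xy; lower the last millimetres slowly.

Call:
play_rows([
  [0,0,0.0005,0,0.03],
  [0,0,0.0005,0,0.03],
  [0,0,0.0005,0,0.03],
  [0,0,0.0003,0,0.03],
  [0,0,0.0003,0,0.03],
])

```text
t: 28.03
tool_pos: [0.5603, -0.177, 0.0086]
orientation: [-3.141, 0.009, -2.856]
contact_force: [-0.7, 0.3, -0.0]
grip_width: 0.0351
```

```bash
python3 -c "
from h import *
p=T0+.0429*X-.0016*Y
go(p[0],p[1],.0088,196.5)
c=imaging.calibration('wrist');np.save('c13.npy',c)
im=imaging.capture('wrist')[:,:,::-1];cv2.imwrite('pics/w13.png',im)
im=imaging.capture('scene')[:,:,::-1];crop(im,140,240,120,65,6.5,'pics/s13.png')
"
```

```text
t28.03 pos [ 0.5603 -0.177   0.0086] yaw -163.64 F [-0.7  0.3 -0. ] w 0.0351 j [ 0.24  0.67  0.02  1.89 -0.03  0.58  2.13]
tool delta mm [ 0.   0.2 -0.2] twist -0.14 dist 0.3
```

View pics/w13.png

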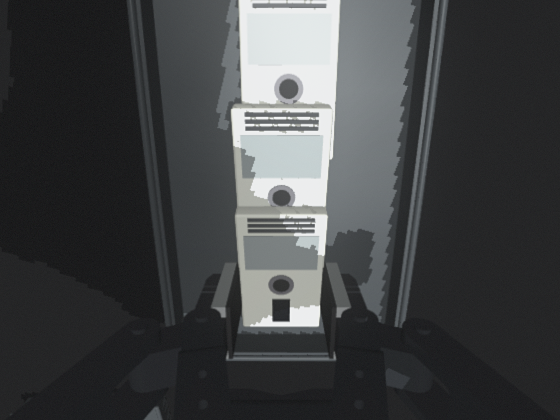

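View pics/s13.png

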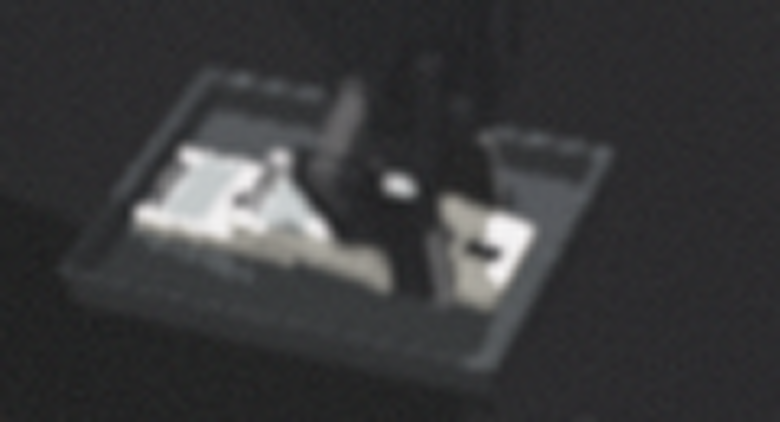

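Call:
play_rows([
  [0,0,0.0004,0,0.03],
  [0,0,0.0004,0,0.03],
  [0,0,0.0004,0,0.03],
  [0,0,0.0004,0,0.03],
  [0,0,0.0004,0,0.03],
])

```text
t: 28.55
tool_pos: [0.5604, -0.1771, 0.0079]
orientation: [-3.141, 0.009, -2.856]
contact_force: [-1.9, 0.0, 5.0]
grip_width: 0.0354
```

```bash
python3 -c "
from h import *
p=T0+.0429*X-.0016*Y
go(p[0],p[1],.0088,196.5)
c=np.load('c13.npy',allow_pickle=True).item()
f=lambda q:(np.c_[(q-T0)@X,(q-T0)@Y]*1e3).round(1).tolist()
print('1',f(plane([[288.5,89]],c,.011)),'2',f(plane([[281.5,197.5]],c,.0165)),'3',f(plane([[281,285]],c,.017)))
"
```

```text
t28.55 pos [ 0.5604 -0.1771  0.0079] yaw -163.65 F [-1.9  0.   5. ] w 0.0354 j [ 0.24  0.67  0.02  1.89 -0.03  0.58  2.13]
tool delta mm [ 0.   0.2 -0.9] twist -0.15 dist 1.0
1 [[-38.4, 1.4]] 2 [[2.5, -1.3]] 3 [[41.9, -1.6]]
```

Call:
play_rows([
  [0,0,-0.0003,0,0.0355],
  [0,0,0,0,0.037],
  [0,0,0,0,0.039],
  [0,0,0,0,0.042],
  [0,0,0,0,0.046],
], grip_force=20)

```text
t: 28.97
tool_pos: [0.5607, -0.1771, 0.0076]
orientation: [-3.14, 0.009, -2.856]
contact_force: [-0.1, -0.1, 0.6]
grip_width: 0.0459
```

```bash
python3 -c "
from h import *
p=T0+.0429*X-.0016*Y
go(p[0],p[1],.0088,196.5)
im=imaging.capture('wrist')[:,:,::-1];cv2.imwrite('pics/w14.png',im)
"
```

```text
t28.97 pos [ 0.5607 -0.1771  0.0076] yaw -163.64 F [-0.1 -0.1  0.6] w 0.0459 j [ 0.24  0.67  0.02  1.89 -0.03  0.58  2.13]
tool delta mm [ 0.3  0.3 -1.2] twist -0.14 dist 1.3
```

View pics/w14.png

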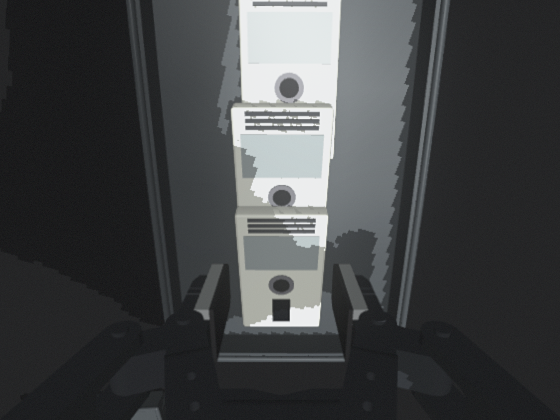

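Call:
play_rows([
  [0,0,-0.004,0,0.05],
  [0,0,-0.01,0,0.05],
  [0,0,-0.015,0,0.05],
  [0,0,-0.02,0,0.05],
  [0,0,-0.025,0,0.05],
])

```text
t: 29.43
tool_pos: [0.556, -0.1761, 0.0804]
orientation: [3.137, -0.0, -2.856]
contact_force: [0.6, -0.1, 0.0]
grip_width: 0.0499
```

Call:
play_rows([
  [0,0,-0.025,0,0.05],
  [0,0,-0.03,0,0.05],
  [0,0,-0.03,0,0.05],
  [0,0.015,-0.02,0,0.05],
  [0,0.015,-0.005,0,0.05],
])

```text
t: 29.85
tool_pos: [0.549, -0.1511, 0.2039]
orientation: [-3.14, 0.007, -2.862]
contact_force: [0.8, 0.5, 0.2]
grip_width: 0.0501
```

```bash
python3 -c "
from h import *
go(.55,-.18,.2)
c=imaging.calibration('wrist')
im=imaging.capture('wrist')[:,:,::-1];cv2.imwrite('pics/w15.png',im)
im=imaging.capture('scene')[:,:,::-1];cv2.imwrite('pics/s15f.png',im);crop(im,140,240,110,65,7,'pics/s15.png')
im=imaging.capture('top')[:,:,::-1];cv2.imwrite('pics/t15.png',im)
"
```

```text
t29.85 pos [ 0.549  -0.1511  0.2039] yaw -163.96 F [0.8 0.5 0.2] w 0.0501 j [ 0.19  0.36  0.02  1.84 -0.01  0.94  2.07]
tool delta mm [  7.  -28.    3.9] twist 0.00 dist 29.1
```

View pics/w15.png

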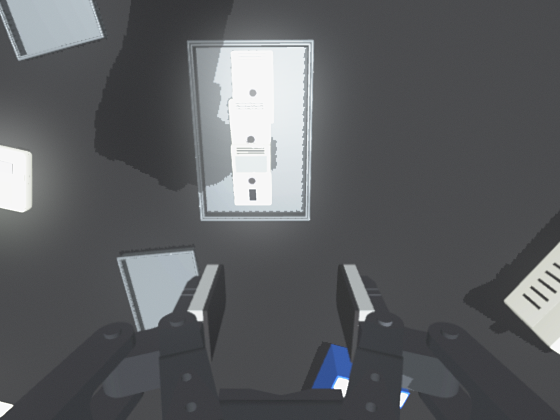

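View pics/s15.png

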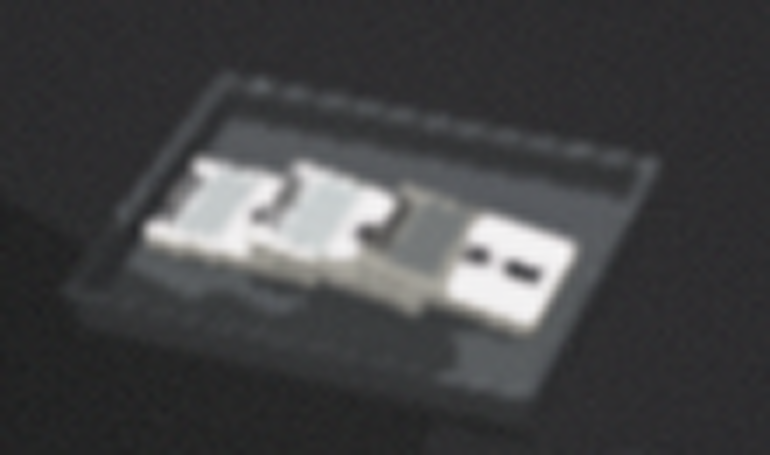

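View pics/s15f.png

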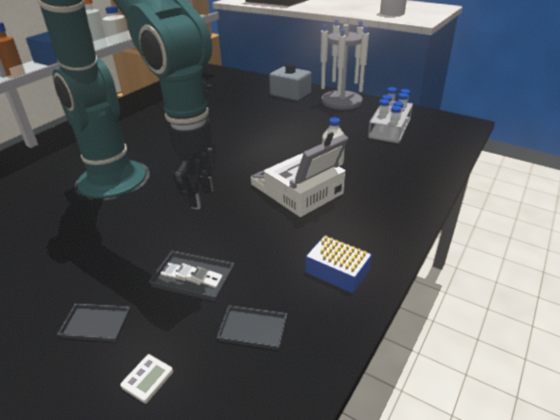

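View pics/t15.png

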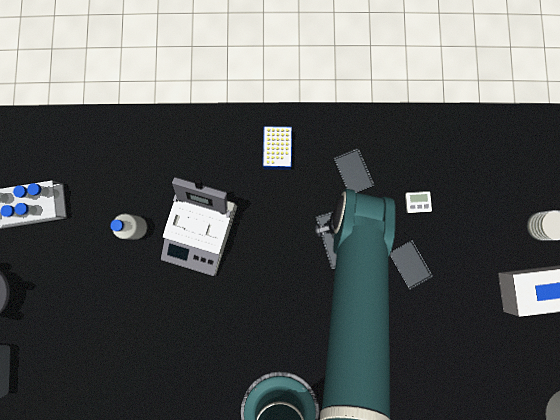

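Call:
play_rows([
  [0,0,0,0,0.05],
  [0,0,0,0,0.05],
  [0,0,0,0,0.05],
  [0,0,0,0,0.05],
  [0,0,0,0,0.05],
])

```text
t: 30.42
tool_pos: [0.5453, -0.153, 0.1963]
orientation: [3.139, -0.004, -2.862]
contact_force: [0.4, 0.5, 0.2]
grip_width: 0.05
```

```bash
python3 -c "
from rig import env
print(env.finish_job())"
```

```text
the job is handed in; nothing more can be done
None
```

I handed the job in at 30.4 s of the 72 s allowed, with every step done in the order you asked; the hand-in gives no verdict.

- **Lid:** I swung it past vertical by its lever to about 1.89 rad and let go. It is still standing open in the last pictures.
- **Cartridge out of the nest:** I lifted it by its two ends and set it flat on the bench, where the wrist camera found it lying flat. I then took it again by its long sides.
- **Tilting it:** The tool can only point straight down, so I pressed the label end on the tray's own rim to turn the cartridge in the pads. That gave a lean of about 0.20 rad.
- **Placing it:** I laid it third in the row, its centre about 39 mm past the second one's. The wrist read 5 N at contact, and I opened the fingers slowly with no visible movement.

**Last checks:**
- In the scene picture the third cartridge has the same lean as the second. All three labels show, and the first two cartridges look unmoved.
- The tip box, bottle and timer look unmoved, and the gripper was clear of everything.
- The arm partly hid the tray from the top camera at the end, so that check rests on the scene and wrist views.

**Two things were off:**
- The tool drifted up to about 0.065 rad off vertical above the nest, so I brought it back to under about 0.012 rad before gripping.
- The first two cartridges sit about 2.5 mm apart sideways. I lined the third up with the second, to within about 0.5 mm.

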